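# Refill the boiler's condensate neutraliser and fit its cover

### The arm

A 6-joint arm with a two-finger parallel gripper is mounted at the origin on the work surface. World frame = base frame: x ahead of the robot, y to its left, z up, the work surface at z = 0. Lengths are in m, angles in rad, forces in N, time in s.
With the tool pointing down it reaches from about 0.375 to 0.925 m from the base axis. Payload 5.7 kg.
Tool frame: the origin (TCP) lies between the finger pads; the fingertips stand 22 mm ahead of it and the grasp point (between the pads) lies 3 mm ahead of it; z points along the fingers, y is the direction in which the jaws open and shut (so a half turn about z gives the same grasp; the last joint's range is limited). The gripper opens to 88 mm and grips with 3 to 60 N. Pads are 20 mm wide; open, the fingers measure 115 mm over their backs; the gripper's body (75 mm by 178 mm) begins 61 mm behind the grasp point.
Start: joints at [1.032, 0.359, 1.51, -0, 1.272, -0.115], TCP at [0.247, 0.547, 0.245] pointing down, gripper open.
Joint ranges: [-2.97, 2.97], [-1.01, 2.36], [0.21, 2.38], [-0.96, 4.11], [0.2, 2.71], [-2.98, 2.98]. Speed limits (rad/s): [2.39, 2.39, 3.14, 3.14, 3.14, 3.14].

### API

Orientations are given as a unit quaternion [x, y, z, w].
In Python, from rig import get_obs, get_image, calibration, order gives the robot as it stands.
- The arm moves only by the tool apply_moves, never from a script. Its argument "steps" is a list that holds one entry, the list of rows, each a list of 7 numbers: the turn, a rotation vector about the tool's x, y, z in degrees, then the shift along the tool's x, y, z in cm, then the opening, from 0 (shut) to 1 (fully open). In form: [[[ax, ay, az, x, y, z, claw], ...]]. A call has 1 to 12 rows; each row is the pose to reach, as a shift and turn from the pose commanded when the call began, along the tool's axes at that moment; what a row does not reach only later rows make up. A row lasts 1/10 s, in which the tool goes at most 50 mm and 8.59 degrees, less where a joint would pass 70% of its speed; a pose out of reach is approached as far as the arm can. A call with a gripper value outside its range is refused whole. The fingers move at their own pace and stop on an object; "grip_force" is the grip in N (left out, the last holds). Time passes only in rows, so rows that repeat a pose let the fingers close. It gives the time, the measured TCP pose, the force and the opening at its end, in the units of the state.
- get_obs(): the state, without advancing time (a new reading comes with each control period).
- get_image(name): name is "scene" or "top" or "wrist"; returns (picture, depth): 420x560x3 uint8, blue, green, red; 420x560 float32, m along the optical axis (not along the pixel's ray), 0 where there is no reading.
- calibration(name): a dict with "K" (3x3 intrinsics, pixels), "extrinsics" (4x4, takes a point from camera to world coordinates); the wrist camera has in their place "tool_from_camera" (4x4, takes a point from camera to tool coordinates, whose origin is the TCP and whose axes are the flange's). Camera axes: x right, y down, z forward; pixel columns grow to the right and rows downward; lengths in m; the calibration is good to about 2 mm. A picture is of the moment at which its call begins: read the wrist's pose just before it. calibration takes no time and is no camera call.
- order.job_done(): hands the job in, once; it reports no verdict.
The state is a dict: "t": time; "joint_pos": joint angles; "joint_vel": joint speeds; "joint_torque": joint torques, N m; "position": TCP position; "orientation": TCP orientation; "ft_force": force on the tool from outside, world axes, zero at the start; "moment": the same for the moment, N m; "opening": finger opening in m.
Only numpy, scipy, OpenCV 4.12 (cv2) and the standard library are available. Lean on these libraries where they do the work, as an engineer would, in place of code of your own. Each camera call takes 0.05 s, during which the arm holds its last target.

### The job

Refill the open condensate neutraliser box: pick the steel tub up by its handle, tip its three refill sticks into the box, then hold the tub upright in the air for about a second to feel by its weight whether a stick is still in it, and tip again if so. Stand the empty tub upright on the bench and let go, then take the cover plate by its rib and lower it gently over the box's two pins until it lies flush on the rim, and let go. Do not drop the tub or the cover, and leave the wrench, the jar and the brass valve that lie around them where they are.

Things in the scene. Friction and masses are not known exactly. Their poses are not given: they have to be found in the camera images.
- neutraliser: Condensate neutraliser: open grey plastic box fixed to the bench, 150 (x) x 200 (y) x 75 mm tall, opening 120 (x) x 150 (y) mm, 65 mm deep. Origin: centre of its underside, z up. Two upright steel pins, 12 mm in diameter, stand 23 mm above the rim (last 5 mm tapered) at x, y = (+50, +86.5) and (-50, -86.5) mm. A black hose stub sticks out 20 mm from each short side (+y, -y).
- box_rim (a point): Centre of the box's opening at the height of its rim (75 mm above the bench); axes as the box.
- cover_grip (a point): Grip of the cover plate: a black rib 16 mm thick (x), 90 mm long (y) and 40 mm tall in the middle of the plate's top; its top is 46 mm above the plate's underside. This point is on the rib's centre line, 32 mm above the plate's underside; axes as the plate, z up. The cover weighs 0.35 to 0.55 kg and lies on the bench at the start.
- cover_under (a point): Centre of the underside of the cover: an aluminium plate 150 (x) x 200 (y) x 6 mm with two 15 mm through holes at x, y = (+50, +86.5) and (-50, -86.5) mm, which go over the box's pins; it fits equally well turned by half a turn. Axes as the plate. When seated this point coincides with box_rim.
- tub_handle (a point): Handle of the steel tub that holds the sticks: a black bar 16 (x) x 18 (z) mm thick, 74 mm long (along y), bridging the tub. This point is its centre, 89 mm above the tub's underside; the two end posts are 66 mm apart, 50 mm free below the bar down to the sticks. Axes as the tub: it pours towards its -x, z up. The empty tub weighs 0.25 kg.
- tub_floor (a point): Tub's underside, straight below the handle. Open tub, x -95 to +60 mm, 74 mm wide (y), side walls 45 mm tall. Its -x end is no wall but a ramp of 33 degrees up to a pouring lip at x = -95 mm, 35 mm above the underside. Ribs across the floor hold sticks back until it is tipped some 40 degrees, front (-x) end down; 65 degrees or more empties it. Axes as the tub.
- stick0_mid (a point): Refill stick 1 of 3 (all alike): an off-white rod with round ends, 62 mm long and 26 mm in diameter, 90 to 135 g, lying across the tub at the start; tipped out, it rolls off the lip and lands up to 70 mm ahead of it. This point is its centre, its y axis the rod's axis.
- stick1_mid (a point): Refill stick 2 of 3 (all alike): an off-white rod with round ends, 62 mm long and 26 mm in diameter, 90 to 135 g, lying across the tub at the start; tipped out, it rolls off the lip and lands up to 70 mm ahead of it. This point is its centre, its y axis the rod's axis.
- stick2_mid (a point): Refill stick 3 of 3 (all alike): an off-white rod with round ends, 62 mm long and 26 mm in diameter, 90 to 135 g, lying across the tub at the start; tipped out, it rolls off the lip and lands up to 70 mm ahead of it. This point is its centre, its y axis the rod's axis.
- wrench: Bystander, to be left alone: open-ended steel wrench, 180 mm, lying flat, on the far side of the box. Origin: the middle of its underside.
- jar: Bystander, to be left alone: closed jar, 64 mm across and 85 mm tall, on the near right. Origin: the middle of its underside.
- valve: Bystander, to be left alone: brass ball valve, 84 mm long and 63 mm tall, on the near left. Origin: the middle of its underside.
Not all that is in view belongs to the job. Leave any purple look-alike of the part that bears tub_handle alone.

How it is judged:
On the way, in this order (a step that is already met when the one before it is completed fails the run):
1. the tub is tipped by more than 40 degrees over the box (angle between tub_floor's own z axis and vertical above 0.7 rad and horizontal distance between tub_handle and box_rim below 0.15 m and height (world z) of tub_handle above 0.12 m), for 0.1 s.
2. all three sticks are in the box and the tub is held upright (within 20 degrees), clear of the bench by more than 40 mm, for half a second (x of stick0_mid in the frame of neutraliser between -0.062 and 0.062 m and y of stick0_mid in the frame of neutraliser between -0.077 and 0.077 m and z of stick0_mid in the frame of neutraliser between 0 and 0.07 m and x of stick1_mid in the frame of neutraliser between -0.062 and 0.062 m and y of stick1_mid in the frame of neutraliser between -0.077 and 0.077 m and z of stick1_mid in the frame of neutraliser between 0 and 0.07 m and x of stick2_mid in the frame of neutraliser between -0.062 and 0.062 m and y of stick2_mid in the frame of neutraliser between -0.077 and 0.077 m and z of stick2_mid in the frame of neutraliser between 0 and 0.07 m and angle between tub_floor's own z axis and vertical below 0.35 rad and height (world z) of tub_floor above 0.04 m), for 0.5 s.
3. the tub stands upright on the bench, let go (angle between tub_floor's own z axis and vertical below 0.1 rad and height (world z) of tub_floor below 0.006 m and contact force between tub and the fingers below 0.05 N), for 0.2 s.
At the end, for the whole second after the job is handed in: The sticks lie in the box below its rim; the cover lies flush on the rim over both pins (centre within 5 mm, height within 2.5 mm, turned under 0.06 rad either way round, tilt under 0.03 rad); the tub stands upright on the bench (within 6 mm, 0.1 rad); tub and cover at rest (x of stick0_mid in the frame of neutraliser between -0.062 and 0.062 m and y of stick0_mid in the frame of neutraliser between -0.077 and 0.077 m and z of stick0_mid in the frame of neutraliser between 0 and 0.07 m and x of stick1_mid in the frame of neutraliser between -0.062 and 0.062 m and y of stick1_mid in the frame of neutraliser between -0.077 and 0.077 m and z of stick1_mid in the frame of neutraliser between 0 and 0.07 m and x of stick2_mid in the frame of neutraliser between -0.062 and 0.062 m and y of stick2_mid in the frame of neutraliser between -0.077 and 0.077 m and z of stick2_mid in the frame of neutraliser between 0 and 0.07 m and angle between tub_floor's own z axis and vertical below 0.1 rad and height (world z) of tub_floor below 0.006 m and horizontal distance between cover_under and box_rim below 0.005 m and z of cover_under in the frame of neutraliser between 0.072 and 0.0775 m and angle between the x axis of cover_under and the x axis of neutraliser, either way round below 0.06 rad and angle between cover_under's own z axis and vertical below 0.03 rad and linear speed of each of cover, tub below 0.02 m/s); the robot touches nothing.
It fails at once if the cover is dropped (falls freely at more than 0.45 m/s, about 10 mm of fall) (linear speed of cover above 0.45 m/s and contact force between cover and the fingers below 0.05 N and contact force between cover and anything else below 0.05 N).
It fails at once if the tub is dropped (falls freely at more than 0.45 m/s, about 10 mm of fall) (linear speed of tub above 0.45 m/s and contact force between tub and the fingers below 0.05 N and contact force between tub and anything else below 0.05 N).
It fails at once if the wrench, the jar or the valve is moved more than 30 mm (distance of any of wrench, jar, valve from where it was at the start of the episode above 0.03 m).
It also fails if it takes over 72 s, if anything falls off the work surface, if the arm or the gripper's body presses on something with over 40 N, if the wrist force passes 120 N, or if a joint passes its speed limit or range.

## Working session

There is one attempt and no reset: what is moved stays moved. The work goes in short steps, Python scripts to look and compute and a tool call to move; the robot and the scene stay as the last step left them, time stands still between calls to the robot, and variables do not carry over. Pictures are saved under pics/ and viewed, and the job is handed in when it is done.

Besides the shell and the picture viewer there is one more tool, called after "Call:" as name([rows], argument=value, ...), one row to a line, values as JSON. apply_moves: Moves the arm, as the interface text tells. Its arguments: {"type":"object","properties":{"steps":{"type":"array","items":{"type":"array","items":{"type":"array","items":{"type":"number"}}}},"grip_force":{"type":"number"}},"required":["steps"]}

```bash
ls; mkdir -p pics; python3 - <<'E'
from rig import *
import cv2,numpy as np
o=get_obs();print(o)
for n in("scene","top","wrist"):
    p,d=get_image(n);cv2.imwrite(f"pics/{n}0.png",p);np.save(f"{n}0.npy",d);print(n,calibration(n))
E
```

```text
pics
{'t': 0.0, 'joint_pos': array([ 1.03188138e+00,  3.59478907e-01,  1.51140021e+00,  1.42517831e-05,
        1.27249585e+00, -1.15098048e-01]), 'joint_vel': array([-2.14619108e-04, -1.40279162e-03,  4.74775388e-05, -2.29548088e-03,
       -7.51192760e-04,  1.06249564e-03]), 'joint_torque': array([ 3.16101672e-03, -5.15377235e+01, -2.70725423e+01,  6.77324412e-02,
        3.50268418e-02, -1.36067074e-04]), 'position': array([0.24642011, 0.5463682 , 0.24383736]), 'orientation': array([ 2.10328009e-01,  9.77630469e-01, -8.41742932e-04, -2.92695728e-04]), 'ft_force': array([ 0.09339048, -0.11047723,  0.23985396]), 'moment': array([-0.03933983,  0.00111684, -0.02962174]), 'opening': 0.08795272281199314}
scene {'K': array([[486.92970275,   0.        , 271.13694709],
       [  0.        , 486.92970275, 199.34471762],
       [  0.        ,   0.        ,   1.        ]]), 'extrinsics': array([[-0.00230306,  0.62619865, -0.77966015,  1.44979336],
       [ 0.99996602, -0.00472941, -0.00675234, -0.04141614],
       [-0.00791564, -0.77964921, -0.62616648,  0.82036661],
       [ 0.        ,  0. 
[... 291 characters left out ...]
998658,  0.00329876,  0.00399542, -0.03127521],
       [-0.00427147, -0.08842341, -0.99607382,  1.15960776],
       [ 0.        ,  0.        ,  0.        ,  1.        ]])}
wrist {'K': array([[311.347869  ,   0.        , 285.82448225],
       [  0.        , 311.347869  , 207.57244023],
       [  0.        ,   0.        ,   1.        ]]), 'tool_from_camera': array([[-1.03451369e-03, -9.70720869e-01, -2.40208087e-01,
         6.49668793e-02],
       [ 9.99998487e-01, -6.68325408e-04, -1.60591889e-03,
        -6.01323772e-04],
       [ 1.39836182e-03, -2.40209385e-01,  9.70720092e-01,
        -1.40696226e-01],
       [ 0.00000000e+00,  0.00000000e+00,  0.00000000e+00,
         1.00000000e+00]])}
```

View pics/scene0.png

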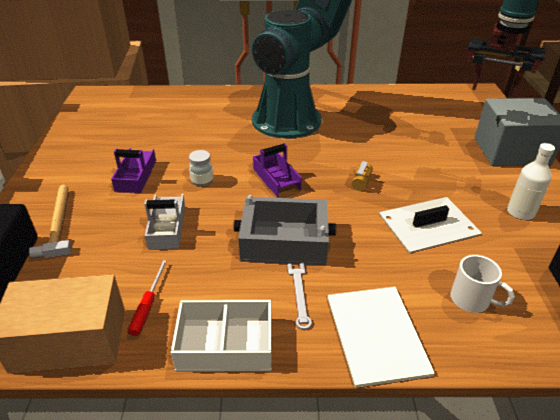

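View pics/top0.png

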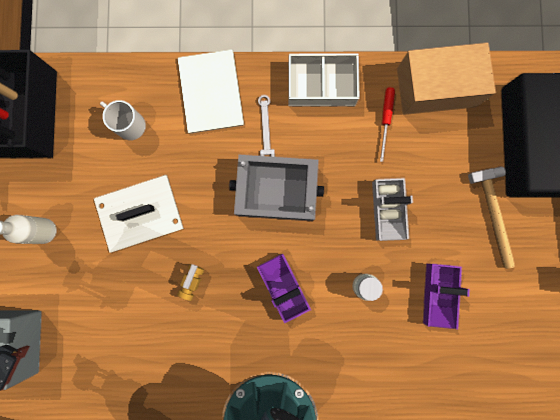

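View pics/wrist0.png

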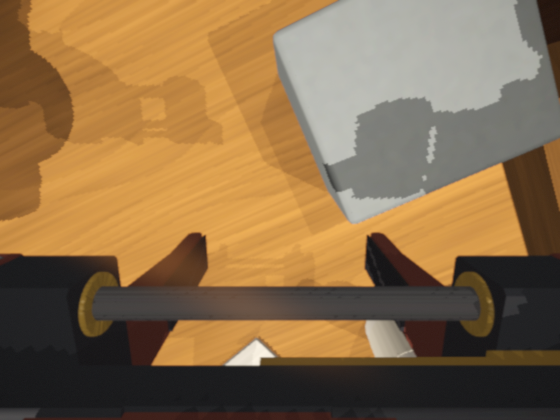

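```bash
python3 - <<'E'
import cv2,numpy as np
p=cv2.imread("pics/top0.png")
a=cv2.resize(p[170:250,362:426],None,fx=6,fy=6,interpolation=cv2.INTER_CUBIC)
b=cv2.resize(p[150:226,226:330],None,fx=4,fy=4,interpolation=cv2.INTER_CUBIC)
s=cv2.imread("pics/scene0.png")
c=cv2.resize(s[185:255,135:195],None,fx=5,fy=5,interpolation=cv2.INTER_CUBIC)
h=500
im=np.zeros((600,800,3),np.uint8);im[:a.shape[0],:a.shape[1]]=a;im[:b.shape[0],384:384+b.shape[1]]=b[:, :416]
im[310:310+c.shape[0]-60,400:700]=c[:290]
cv2.imwrite("pics/crop1.png",im)
E
```

```text
(no output)
```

View pics/crop1.png

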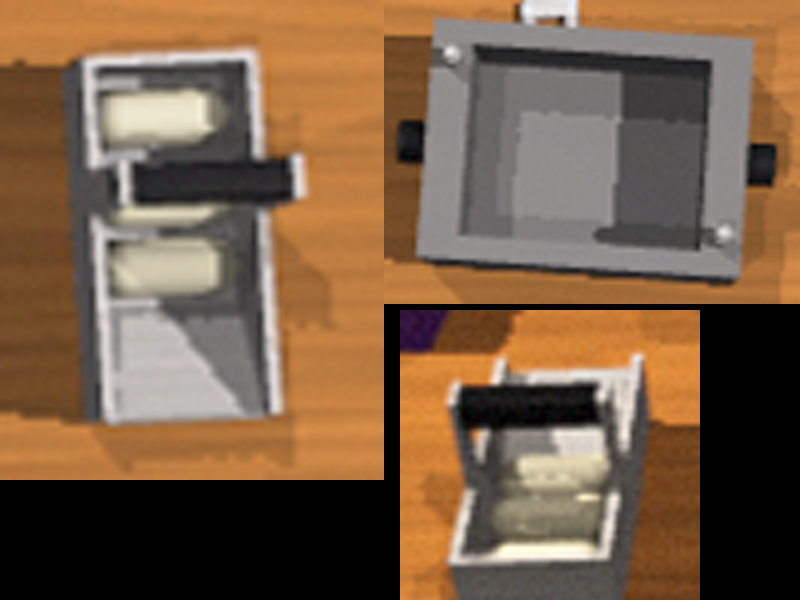

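```bash
cat > h.py <<'E'
from rig import *
import cv2,numpy as np
def world(n,d,ps=None):
    c=calibration(n);K=c["K"];v,u=np.mgrid[:420,:560]
    P=np.stack([(u-K[0,2])*d/K[0,0],(v-K[1,2])*d/K[1,1],d],-1)
    T=c["extrinsics"] if "extrinsics" in c else ps@c["tool_from_camera"]
    return P@T[:3,:3].T+T[:3,3]
def ray(n,uv,z,ps=None):
    c=calibration(n);K=c["K"];T=c["extrinsics"] if "extrinsics" in c else ps@c["tool_from_camera"]
    uv=np.atleast_2d(uv).astype(float)
    r=np.c_[(uv[:,0]-K[0,2])/K[0,0],(uv[:,1]-K[1,2])/K[1,1],np.ones(len(uv))]@T[:3,:3].T
    return T[:3,3]+r*((z-T[2,3])/r[:,2])[:,None]
def pose(o=None):
    from scipy.spatial.transform import Rotation as R
    o=o or get_obs();T=np.eye(4);T[:3,:3]=R.from_quat(o["orientation"]).as_matrix();T[:3,3]=o["position"];return T
def rect(m):
    k=cv2.connectedComponentsWithStats(m.astype(np.uint8));i=1+np.argmax(k[2][1:,4]);mm=(k[1]==i)
    c=max(cv2.findContours(mm.astype(np.uint8),0,2)[0],key=cv2.contourArea)
    return mm,cv2.minAreaRect(c),c
E
python3 - <<'E'
from h import *
p=cv2.imread("pics/top0.png");d=np.load("top0.npy");W=world("top",d);z=W[...,2];hsv=cv2.cvtColor(p,cv2.COLOR_BGR2HSV)
print("table z",np.median(z[250:330,340:350]))
def fit(name,roi,cond,h):
    m=np.zeros(z.shape,bool);v0,v1,u0,u1=roi;m[v0:v1,u0:u1]=cond[v0:v1,u0:u1]
    mm,r,c=rect(m);box=cv2.boxPoints(r)
    w=ray("top",box,h)[:,:2].astype(np.float32);r2=cv2.minAreaRect(ray("top",c[:,0],h)[:,:2].astype(np.float32))
    print(name,"n",mm.sum(),"medz",np.median(z[mm]).round(4),"ctr",np.round(r2[0],4),"size",np.round(r2[1],4),"ang",round(r2[2],2),"px",np.round(r[0],1), "mean",W[mm].mean(0).round(4))
dark=p.max(2)<75
fit("handle",(190,212,380,415),dark&(z>.07),.098)
fit("tubrim",(170,250,362,415),(z>.03)&(z<.06)&(hsv[...,1]<60),.045)
fit("boxrim",(150,226,226,330),(abs(z-.075)<.006)&(hsv[...,1]<60),.075)
fit("cover",(170,255,88,190),(z<.015)&(hsv[...,1]<50)&(p.min(2)>150),.006)
fit("rib",(195,230,100,165),dark&(z>.03),.046)
fit("jar",(265,305,350,390),(z>.07),.085)
E
```

```text
table z -0.0007877257266201143
handle n 183 medz 0.0968 ctr [ 0.5551 -0.3106] size [0.063 0.017] ang 89.81 px [397.  199.5] mean [ 0.5528 -0.3081  0.108 ]
tubrim n 492 medz 0.0409 ctr [ 0.537  -0.3084] size [0.1551 0.0783] ang 2.09 px [390.9 209.1] mean [ 0.5306 -0.31    0.0399]
boxrim n 1900 medz 0.0742 ctr [ 0.5908 -0.0169] size [0.1995 0.1504] ang 85.98 px [275.7 186.8] mean [ 0.5904 -0.0177  0.0742]
cover n 3838 medz 0.0053 ctr [0.5317 0.3468] size [0.1502 0.2008] ang 18.15 px [137.6 213.3] mean [0.5309 0.3455 0.0053]
rib n 245 medz 0.0448 ctr [0.5307 0.3442] size [0.0179 0.0911] ang 17.36 px [133.7 212.2] mean [0.5304 0.3411 0.0529]
jar n 449 medz 0.0841 ctr [ 0.3413 -0.2422] size [0.0554 0.0548] ang 88.93 px [369.5 288.5] mean [ 0.3414 -0.2424  0.0861]
```

```bash
cat >> h.py <<'E'
from scipy.spatial.transform import Rotation as R
def down(yaw):  # tool y along yaw (deg), z down
    a=np.radians(yaw);y=np.array([np.cos(a),np.sin(a),0]);z=np.array([0,0,-1.]);return np.c_[np.cross(y,z),y,z]
def tilt(Rm,deg): # about world horizontal axis through tool x
    return Rm@R.from_rotvec([np.radians(deg),0,0]).as_matrix()
def go(Rt,pt):
    T=pose();rv=R.from_matrix(T[:3,:3].T@Rt).as_rotvec(degrees=True);s=T[:3,:3].T@(np.array(pt)-T[:3,3])*100
    print("turn",rv.round(2),"shift cm",s.round(2),"mm",round(10*np.linalg.norm(s)))
E
python3 -c "
from h import *
go(down(2.1),[.555,-.309,.25])
print(tilt(down(2.1),70)[:,2])"
```

```text
turn [-8.000e-02  4.000e-02  6.362e+01] shift cm [-63.3  -65.3   -0.52] mm 909
[-0.93906152 -0.03443382 -0.34202014]
```

Call:
apply_moves([
  [[0,0,63.6,-63.3,-65.3,-0.5,1],[0,0,63.6,-63.3,-65.3,-0.5,1],[0,0,63.6,-63.3,-65.3,-0.5,1],[0,0,63.6,-63.3,-65.3,-0.5,1],[0,0,63.6,-63.3,-65.3,-0.5,1],[0,0,63.6,-63.3,-65.3,-0.5,1],[0,0,63.6,-63.3,-65.3,-0.5,1],[0,0,63.6,-63.3,-65.3,-0.5,1],[0,0,63.6,-63.3,-65.3,-0.5,1],[0,0,63.6,-63.3,-65.3,-0.5,1],[0,0,63.6,-63.3,-65.3,-0.5,1],[0,0,63.6,-63.3,-65.3,-0.5,1]],
])

```text
t: 1.35
position: [0.4504, -0.0196, 0.248]
orientation: [0.694, 0.72, 0.0, 0.0]
ft_force: [0.8, 0.3, -0.5]
opening: 0.0879
```

```bash
python3 -c "
from h import *
go(down(2.1),[.555,-.309,.25]);print(get_obs()['joint_pos'])"
```

```text
turn [ 0.01 -0.   -0.  ] shift cm [-29.3   9.4  -0.2] mm 308
[-1.97018809e-01  1.37774084e-01  1.81134651e+00  1.25480591e-04
  1.19224255e+00 -2.33678951e-01]
```

Call:
apply_moves([
  [[0,0,0,-29.3,9.4,-0.2,1],[0,0,0,-29.3,9.4,-0.2,1],[0,0,0,-29.3,9.4,-0.2,1],[0,0,0,-29.3,9.4,-0.2,1],[0,0,0,-29.3,9.4,-0.2,1],[0,0,0,-29.3,9.4,-0.2,1],[0,0,0,-29.3,9.4,-0.2,1],[0,0,0,-29.3,9.4,-0.2,1],[0,0,0,-29.3,9.4,-0.2,1]],
])

```text
t: 2.25
position: [0.5542, -0.3055, 0.2494]
orientation: [0.694, 0.72, 0.0, -0.001]
ft_force: [0.9, 1.3, -0.8]
opening: 0.088
```

```bash
python3 - <<'E'
from h import *
o=get_obs();T=pose(o);p,d=get_image("wrist");cv2.imwrite("pics/wrist1.png",p);np.save("wrist1.npy",d);np.save("T1.npy",T)
go(down(2.1),[.555,-.309,.25]);print(o['joint_pos'],T[:3,3])
E
```

```text
turn [-0.07 -0.08  0.07] shift cm [-0.39  0.06 -0.03] mm 4
[-6.13142433e-01  4.03037834e-01  1.42773002e+00  4.44345328e-04
  1.31295273e+00 -6.50304034e-01] [ 0.55424727 -0.30553736  0.24940373]
```

View pics/wrist1.png

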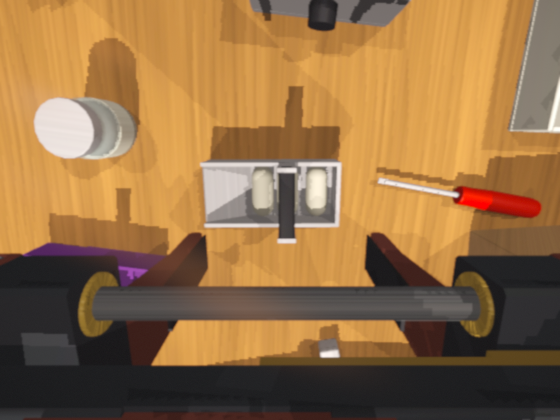

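The wrist view shows the steel tub (corners ~(203,162)–(340,227)), black handle at (287,205), ramp at left (towards −x), and it holds off-white sticks; purple look-alike only at lower left (100,265).

```bash
python3 - <<'E'
from h import *
p=cv2.imread("pics/wrist1.png");T=np.load("T1.npy");d=np.load("wrist1.npy");W=world("wrist",d,T);z=W[...,2]
m=np.zeros(z.shape,bool);m[160:245,272:302]=(z>.085)[160:245,272:302]
mm,r,c=rect(m);r2=cv2.minAreaRect(ray("wrist",c[:,0],.098,T)[:,:2].astype(np.float32))
print("handle+posts",mm.sum(),np.median(z[mm]),r2,r)
m=np.zeros(z.shape,bool);m[150:235,190:350]=((z>.02)&(p.max(2)>0)&(z<.06))[150:235,190:350]
m2=np.zeros(z.shape,bool);m2[150:235,190:350]=(z>.03)[150:235,190:350]
q=W[m2&(z<.055)];print(cv2.minAreaRect(q[:,:2].astype(np.float32)),len(q))
E
```

```text
handle+posts 1318 0.09845937641190677 ((0.5540152788162231, -0.31055009365081787), (0.017890343442559242, 0.07625403255224228), 2.1080963611602783) ((286.0, 203.5), (18.0, 77.0), 0.0)
((0.5358948111534119, -0.3125166893005371), (0.1563478410243988, 0.07419899106025696), 2.2403557300567627) 2830
```

```bash
python3 -c "
from h import *
go(down(2.1),[.554,-.311,.091])"
```

```text
turn [-0.07 -0.08  0.07] shift cm [-0.61 -0.03 15.87] mm 159
```

Call:
apply_moves([
  [[0,0,0,-0.6,0,4,1],[0,0,0,-0.6,0,8,1],[0,0,0,-0.6,0,12,1],[0,0,0,-0.6,0,14.5,1],[0,0,0,-0.6,0,15.8,1],[0,0,0,-0.6,0,15.8,1],[0,0,0,-0.6,0,15.8,1]],
])

```text
t: 3.0
position: [0.5559, -0.3126, 0.0932]
orientation: [0.694, 0.72, 0.0, 0.001]
ft_force: [0.1, -0.1, -0.3]
opening: 0.0881
```

```bash
python3 -c "
from h import *
go(down(2.1),[.554,-.311,.091])
p,d=get_image('wrist');cv2.imwrite('pics/w2.png',p)"
```

```text
turn [0.06 0.05 0.07] shift cm [ 0.17 -0.18  0.22] mm 3
```

View pics/w2.png

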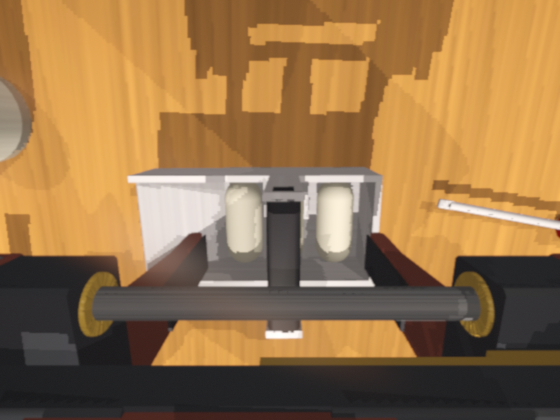

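The jaws straddle the handle bar (centre ~(284,250)), sticks at (243,220) and (335,220) clear of the fingers. Close and lift.

Call:
apply_moves([
  [[0,0,0,0.2,-0.2,0.2,1],[0,0,0,0.2,-0.2,0.2,0.5],[0,0,0,0.2,-0.2,0.2,0],[0,0,0,0.2,-0.2,0.2,0],[0,0,0,0.2,-0.2,0.2,0],[0,0,0,0.2,-0.2,0.2,0],[0,0,0,0.2,-0.2,0.2,0],[0,0,0,0.2,-0.2,0.2,0]],
], grip_force=60)

```text
t: 3.85
position: [0.5531, -0.3109, 0.0899]
orientation: [0.694, 0.72, -0.0, -0.0]
ft_force: [0.3, 0.2, 0.2]
opening: 0.0351
```

Call:
apply_moves([
  [[0,0,0,0,0,0,0],[0,0,0,0,0,0,0],[0,0,0,0,0,0,0],[0,0,0,0,0,0,0],[0,0,0,0,0,0,0],[0,0,0,0,0,0,0]],
])

```text
t: 4.45
position: [0.5535, -0.311, 0.09]
orientation: [0.694, 0.72, 0.0, 0.0]
ft_force: [2.3, -0.3, -0.9]
opening: 0.0156
```

Call:
apply_moves([
  [[0,0,0,0,0,-1,0],[0,0,0,0,0,-3,0],[0,0,0,0,0,-6,0],[0,0,0,0,0,-9,0],[0,0,0,0,0,-12,0],[0,0,0,0,0,-15,0],[0,0,0,0,0,-17,0],[0,0,0,0,0,-18,0],[0,0,0,0,0,-18,0],[0,0,0,0,0,-18,0]],
])

```text
t: 5.45
position: [0.5521, -0.3103, 0.2686]
orientation: [0.694, 0.72, -0.0, -0.001]
ft_force: [-0.3, -0.3, -6.0]
opening: 0.0156
```

```bash
python3 -c "
from h import *
o=get_obs();print(o['ft_force'],o['moment'],o['position'],o['joint_pos'])
p,d=get_image('wrist');cv2.imwrite('pics/w3.png',p)
p,d=get_image('scene');cv2.imwrite('pics/s3.png',p)
print(get_obs()['ft_force'])
"
```

```text
[-0.26121911 -0.25222906 -5.99964158] [-0.05459685  0.05826811 -0.03984787] [ 0.5521484  -0.31034678  0.2686399 ] [-6.20918993e-01  3.89152274e-01  1.40115762e+00 -2.51490303e-04
  1.35399833e+00 -6.57820779e-01]
[-1.35219973  0.20467453 -6.01669667]
```

View pics/s3.png

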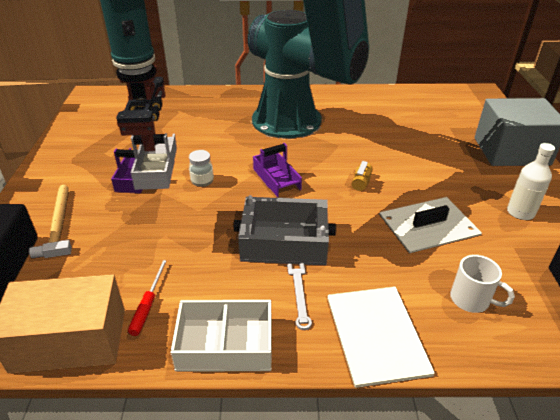

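```bash
python3 - <<'E'
from h import *
D=[(.3595,1.5114,.6*0+np.hypot(.24642,.54637),.24384),(.13777,1.81135,np.hypot(.4504,.0196),.248),(.40304,1.42773,np.hypot(.55425,.30554),.2494),(.38915,1.40116,np.hypot(.55215,.31035),.26864)]
A=[];b=[]
for q2,q3,r,z in D:
    A+= [[1,0,np.sin(q2),np.sin(q2+q3)],[0,1,np.cos(q2),np.cos(q2+q3)]];b+=[r,z]
x,res,_,_=np.linalg.lstsq(np.array(A),np.array(b),rcond=None);print(x,np.array(A)@x-b)
r0,hL,a2,a3=x
for L in(.2,.27,.34):
  for th,dx,z in((40,.078,.22),(75,.015,.22),(80,.01,.21)):
    t=np.radians(th);rr=.59+dx-L*np.sin(t)-r0; zz=z+L*np.cos(t)-(hL+L)
    D2=rr*rr+zz*zz;c3=(D2-a2*a2-a3*a3)/(2*a2*a3)
    if abs(c3)>1: print(L,th,'unreach');continue
    q3=np.arccos(c3);q2=np.arctan2(rr,zz)-np.arctan2(a3*np.sin(q3),a2+a3*np.cos(q3));print(L,th,q2,q3,np.pi-t-q2-q3)
T=[0,20,36,45,55,65,72,75]
for th in T:
    t=np.radians(th);print(th,"handle dx",round(.04+.095*np.cos(t)-.054*np.sin(t),3),"dz over lip",round(.095*np.sin(t)+.054*np.cos(t),3))
E
```

```text
[-0.03500585 -0.24652639  0.65769882  0.42521653] [ 0.00321971 -0.00041457 -0.00035992 -0.00011879  0.00099397 -0.00023114
 -0.00385376  0.00076451]
0.2 40 0.31293620997956517 1.7636628373747072 0.36686190543778907
0.2 75 0.2535331489571665 2.1634466861663 -0.5843841205294207
0.2 80 0.28231977964691324 2.216683383822425 -0.7536739114750088
0.27 40 0.26559529131946213 1.880289630282885 0.297576031189714
0.27 75 0.2590856905211355 2.3640676046601756 -0.7905575805872651
0.27 80 0.31536846246088157 2.4274384603428483 -0.9974776708094004
0.34 40 0.2207432768569979 1.9924620008586775 0.23025567507638578
0.34 75 0.313626036344957 2.5695003555483664 -1.0505306772992775
0.34 80 0.4230635126427097 2.6475665511612987 -1.325300811809679
0 handle dx 0.135 dz over lip 0.054
20 handle dx 0.111 dz over lip 0.083
36 handle dx 0.085 dz over lip 0.1
45 handle dx 0.069 dz over lip 0.105
55 handle dx 0.05 dz over lip 0.109
65 handle dx 0.031 dz over lip 0.109
72 handle dx 0.018 dz over lip 0.107
75 handle dx 0.012 dz over lip 0.106
```

```bash
cat > kin.py <<'E'
import numpy as np
from scipy.spatial.transform import Rotation as R
from scipy.optimize import least_squares
C=np.array([[0,-1,0],[1,0,0],[0,0,1.]])  # cols tool x=+y, y=-x
lim=np.array([[-2.97,2.97],[-1.01,2.36],[.21,2.38],[-.96,4.11],[.2,2.71],[-2.98,2.98]])
def fk(q,par,s4=1):
    r0,h,a2,a3,d,L=par
    R1=R.from_euler('z',q[0]).as_matrix();R2=R1@R.from_euler('y',q[1]).as_matrix();R3=R1@R.from_euler('y',q[1]+q[2]).as_matrix()
    w=R1@[r0,d,h]+R2@[0,0,a2]+R3@[0,0,a3]
    Rt=R3@R.from_euler('z',s4*q[3]).as_matrix()@R.from_euler('y',q[4]).as_matrix()@R.from_euler('z',q[5]).as_matrix()@C
    return Rt,w+Rt[:,2]*L
def ik(Rt,p,par,q0,s4=1):
    f=lambda q:np.r_[(fk(q,par,s4)[1]-p)*5,R.from_matrix(Rt.T@fk(q,par,s4)[0]).as_rotvec()]
    r=least_squares(f,np.clip(q0,lim[:,0]+.01,lim[:,1]-.01),bounds=(lim[:,0],lim[:,1]));return r.x,np.linalg.norm(r.fun)
E
python3 - <<'E'
from h import *
from kin import *
o=get_obs();print(o['joint_pos'])
D=[([1.03188138,.359478907,1.51140021,0,1.27249585,-.115098],[.24642,.546368,.243837],[.210328,.97763,-.00084,-.00029]),
([-.613142,.403038,1.42773,.00044,1.312953,-.650304],[.554247,-.305537,.249404],None),
([-.620919,.389152,1.401158,-.00025,1.353998,-.657821],[.552148,-.310347,.26864],None),
(o['joint_pos'],o['position'],o['orientation'])]
for q,p,qu in D:
    if qu is not None: print(R.from_matrix(R.from_quat(qu).as_matrix().T@fk(q,[0]*6)[0]).as_rotvec(degrees=True))
for fixr0 in (0,):
    f=lambda x:np.concatenate([fk(q,[0,x[0],x[1],x[2],x[3],.2])[1]-p for q,p,_ in D])
    r=least_squares(f,[.3,.5,.4,.07]);print(r.x,np.abs(r.fun).max())
E
```

```text
[-6.20875756e-01  3.89917145e-01  1.40137316e+00 -2.14509808e-04
  1.35397593e+00 -6.57798963e-01]
[ 0.00035011 -0.00051533 -0.00024746]
[ 1.05797076e-14 -1.10813956e-14  1.54116939e-14]
[-0.06453788  0.6657379   0.38337751  0.06890021] 0.004025614197022853
```

Call:
apply_moves([
  [[0,4,0,0,0,-2,0],[0,8,0,0,0,-5,0],[0,12,0,0,0,-8,0],[0,12,0,0,0,-8,0],[0,12,0,0,0,-8,0],[0,12,0,0,0,-8,0]],
])

```text
t: 6.15
position: [0.5523, -0.31, 0.3474]
orientation: [0.69, 0.716, 0.072, -0.077]
ft_force: [-0.8, 0.5, -5.7]
opening: 0.0157
```

```bash
python3 - <<'E'
from h import *
from kin import *
import json
o=get_obs();q=o['joint_pos'];print(q,o['joint_vel'].round(3),o['position'])
for s in(1,-1): print(s,R.from_matrix(pose(o)[:3,:3].T@fk(q,[0]*6,s)[0]).as_rotvec(degrees=True))
a=[[q.tolist(),o['position'].tolist()]];json.dump(a,open('data.json','w'))
go(down(86-4+4),[.50,.10,.35])
E
```

```text
[-0.70745548  0.41024234  1.19725363  0.15298547  1.67893124 -0.73885961] [ 0.005 -0.001  0.006  0.004  0.012 -0.002] [ 0.55228741 -0.30998254  0.34744768]
1 [ 6.50565181e-15 -1.10090802e-14  1.60937130e-14]
-1 [ 11.73710648 -12.88375374   1.89200398]
turn [  8.67  -9.96 -83.55] shift cm [40.31 -3.7   8.36] mm 413
```

```bash
python3 - <<'E'
from h import *
go(down(86),[.601,.128,.33])
E
```

```text
turn [  8.67  -9.96 -83.55] shift cm [42.26  6.5  10.79] mm 441
```

Call:
apply_moves([
  [[0.4,-0.5,-4.2,2.1,0.3,0.5,0],[1.1,-1.3,-10.9,5.5,0.8,1.4,0],[1.9,-2.2,-18.4,9.3,1.4,2.4,0],[2.7,-3.1,-25.9,13.1,2.0,3.3,0],[3.5,-4.0,-33.4,16.9,2.6,4.3,0],[4.2,-4.9,-40.9,20.7,3.2,5.3,0],[5.0,-5.8,-48.5,24.5,3.8,6.3,0],[5.8,-6.7,-56,28.3,4.4,7.2,0],[6.6,-7.6,-63.5,32.1,4.9,8.2,0],[7.4,-8.5,-71,35.9,5.5,9.2,0],[8.1,-9.3,-78,39.5,6.1,10.1,0],[8.7,-10,-83.6,42.3,6.5,10.8,0]],
])

```text
t: 7.35
position: [0.6001, 0.1306, 0.3302]
orientation: [0.031, 1.0, -0.001, 0.001]
ft_force: [0.7, -0.4, -6.5]
opening: 0.016
```

Call:
apply_moves([
  [[0,0,0,0,0,0,0],[0,0,0,0,0,0,0],[0,0,0,0,0,0,0]],
])

```text
t: 7.65
position: [0.601, 0.1269, 0.3312]
orientation: [0.035, 0.999, -0.001, 0.001]
ft_force: [-0.5, 0.4, -5.9]
opening: 0.0155
```

```bash
python3 - <<'E'
from h import *
from kin import *
import json
o=get_obs();q=o['joint_pos'];print(q,o['joint_vel'].round(3),o['position'],o['ft_force'])
a=json.load(open('data.json'));a.append([q.tolist(),o['position'].tolist()])
a+=[[[1.03188138,.359478907,1.51140021,0,1.27249585,-.115098],[.24642011,.546368,.243837]],[[-0.620875756,0.389917145,1.40137316,-.0002145,1.35397593,-.65779896],[.552148,-.310347,.26864]]]
json.dump(a,open('data.json','w'))
r=least_squares(lambda x:np.concatenate([fk(q,x)[1]-p for q,p in a]),[0,.4,.5,.4,.07,.25]);print(r.x,np.abs(r.fun).max())
go(down(86),[.601,.128,.33])
p,d=get_image("wrist");cv2.imwrite("pics/w4.png",p)
p,d=get_image("top");cv2.imwrite("pics/t4.png",p)
E
```

```text
[ 0.09741762  0.31699251  1.35793174 -0.00293164  1.46549745 -1.40331484] [-0.018 -0.003 -0.011  0.004  0.001 -0.002] [0.60100237 0.12690975 0.33115045] [-0.45714484  0.43700355 -5.94278164]
[-0.00766349  0.1206888   0.57714743  0.43263786  0.07140296  0.29162556] 0.012233907552101742
turn [-0.15  0.09  0.  ] shift cm [0.01 0.11 0.11] mm 2
```

View pics/t4.png

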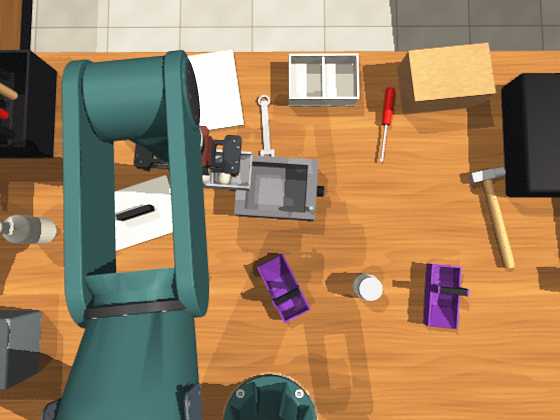

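```bash
python3 - <<'E'
from kin import *
import json
a=json.load(open('data.json'))
for q,p in a: print(np.round(q,3),np.round(p,4), "lateral", -np.sin(q[0])*p[0]+np.cos(q[0])*p[1])
def fk2(q,x):
    R1=R.from_euler('z',q[0]).as_matrix();R2=R1@R.from_euler('y',q[1]).as_matrix();R3=R1@R.from_euler('y',q[1]+q[2]).as_matrix()
    Rt,_=fk(q,[0]*6);return R1@[x[0],x[4],x[1]]+R2@[x[6],0,x[2]]+R3@[x[7],0,x[3]]+Rt[:,2]*x[5]
r=least_squares(lambda x:np.concatenate([fk2(q,x)-p for q,p in a]+[.001*(x-[0,.4,.5,.4,.07,.25,0,0])]),[0,.4,.5,.4,.07,.25,0,0]);print(r.x,r.fun.reshape(-1)[:12])
E
```

```text
[-0.707  0.41   1.197  0.153  1.679 -0.739] [ 0.5523 -0.31    0.3474] lateral 0.12334037000985931
[ 0.097  0.317  1.358 -0.003  1.465 -1.403] [0.601  0.1269 0.3312] lateral 0.0678523706462291
[ 1.032  0.359  1.511  0.     1.272 -0.115] [0.2464 0.5464 0.2438] lateral 0.06890479333170571
[-0.621  0.39   1.401 -0.     1.354 -0.658] [ 0.5521 -0.3103  0.2686] lateral 0.06878410514660138
[ 0.00372056  0.26587483  0.61064383  0.43267718  0.06888885  0.35940303
 -0.00282517  0.11211751] [ 1.39279827e-05 -1.48093548e-05  1.41851202e-04 -1.40501334e-05
 -1.27450079e-05 -5.90393576e-05  4.36373974e-05  4.19193776e-05
  2.34597232e-04 -3.43972235e-05  6.08241318e-05 -3.17275407e-04]
```

```bash
cat >> kin.py <<'E'
X=[0.00372056,0.26587483,0.61064383,0.43267718,0.06888885,0.35940303,-0.00282517,0.11211751]
def fk(q,par=X,s4=1):
    x=par;R1=R.from_euler('z',q[0]).as_matrix();R2=R1@R.from_euler('y',q[1]).as_matrix();R3=R1@R.from_euler('y',q[1]+q[2]).as_matrix()
    Rt=R3@R.from_euler('z',q[3]).as_matrix()@R.from_euler('y',q[4]).as_matrix()@R.from_euler('z',q[5]).as_matrix()@C
    return Rt,R1@[x[0],x[4],x[1]]+R2@[x[6],0,x[2]]+R3@[x[7],0,x[3]]+Rt[:,2]*x[5]
E
python3 - <<'E'
from kin import *
from h import down,tilt,pose,get_obs,go
B=np.array([.5908,-.0169]);ax=np.radians(86);u=np.array([np.cos(ax),np.sin(ax)])
q=np.array(get_obs()['joint_pos'])
for th,lz in((0,.15),(10,.14),(20,.135),(30,.13),(36,.125),(45,.12),(55,.115),(65,.11),(75,.11),(80,.11)):
    t=np.radians(th);dy=.05+.095*np.cos(t)-.054*np.sin(t);hz=lz+.095*np.sin(t)+.054*np.cos(t)
    p=np.r_[B+u*dy,hz];Rt=tilt(down(86),-th)
    q,e=ik(Rt,p,X,q);print(th,p.round(3),q.round(2),round(e,5))
E
```

```text
0 [0.601 0.128 0.204] [ 0.1   0.42  1.53 -0.    1.2  -1.4 ] 0.0
10 [0.6   0.117 0.21 ] [-0.02  0.39  1.56  0.19  1.18 -1.6 ] 0.0
20 [0.599 0.104 0.218] [-0.15  0.39  1.59  0.37  1.21 -1.79] 0.0
30 [0.598 0.088 0.224] [-0.27  0.42  1.61  0.54  1.28 -1.97] 0.0
36 [0.597 0.078 0.225] [-0.34  0.45  1.61  0.62  1.33 -2.07] 0.0
45 [0.596 0.062 0.225] [-0.43  0.5   1.62  0.73  1.41 -2.2 ] 0.0
55 [0.595 0.043 0.224] [-0.52  0.59  1.61  0.83  1.52 -2.33] 0.0
65 [0.594 0.024 0.219] [-0.59  0.69  1.6   0.91  1.63 -2.43] 0.0
75 [0.592 0.005 0.216] [-0.64  0.79  1.57  0.97  1.75 -2.5 ] 0.0
80 [ 0.592 -0.004  0.213] [-0.66  0.85  1.56  1.    1.81 -2.53] 0.0
```

Call:
apply_moves([
  [[-6,0,0,0,-0.5,2,0],[-12,0,0,0,-1.2,4.5,0],[-18,0,0,0,-2.0,7,0],[-24,0,0,0,-2.9,8.8,0],[-30,0,0,0,-3.9,10,0],[-35,0,0,0,-4.8,10.6,0],[-35,0,0,0,-4.8,10.6,0],[-35,0,0,0,-4.8,10.6,0]],
])

```text
t: 8.55
position: [0.5994, 0.0775, 0.226]
orientation: [0.034, 0.954, 0.299, 0.012]
ft_force: [0.5, 1.2, -5.2]
opening: 0.0154
```

```bash
python3 - <<'E'
from kin import *
from h import *
o=get_obs();print(o['joint_pos'].round(3),o['ft_force'],fk(o['joint_pos'])[1]-o['position'])
go(tilt(down(86),-35),[.597,.080,.225])
p,d=get_image("top");a=cv2.resize(p[120:250,180:340],None,fx=3,fy=3);cv2.imwrite("pics/t5.png",a)
p,d=get_image("scene");a=cv2.resize(p[100:300,150:400],None,fx=3,fy=3);cv2.imwrite("pics/s5.png",a)
for th in (40,45,50,55,60,65,70,75,78):
    t=np.radians(th);dy=.05+.095*np.cos(t)-.054*np.sin(t);lz=np.interp(th,[35,70],[.125,.11]);hz=lz+.095*np.sin(t)+.054*np.cos(t)
    p=np.r_[.5908+np.cos(np.radians(86))*dy,-.0169+np.sin(np.radians(86))*dy,hz];print(th,end=' ');go(tilt(down(86),-th),p)
E
```

```text
[-0.33   0.439  1.609  0.607  1.318 -2.053] [ 0.52828111  1.17776865 -5.1534164 ] [ 1.75691027e-04 -3.74217386e-05  6.09402214e-04]
turn [-0.23  0.22 -0.01] shift cm [0.26 0.13 0.22] mm 4
40 turn [-5.19  0.22  0.23] shift cm [ 0.21 -0.84 -0.33] mm 9
45 turn [-10.19   0.21   0.24] shift cm [ 0.21 -1.54 -0.91] mm 18
50 turn [-15.19   0.2    0.25] shift cm [ 0.22 -2.3  -1.44] mm 27
55 turn [-20.19   0.19   0.26] shift cm [ 0.22 -3.12 -1.91] mm 37
60 turn [-25.19   0.18   0.27] shift cm [ 0.22 -4.   -2.32] mm 46
65 turn [-30.19   0.17   0.27] shift cm [ 0.22 -4.92 -2.65] mm 56
70 turn [-35.19   0.16   0.28] shift cm [ 0.22 -5.89 -2.92] mm 66
75 turn [-40.19   0.15   0.29] shift cm [ 0.22 -6.77 -3.29] mm 75
78 turn [-43.19   0.14   0.3 ] shift cm [ 0.23 -7.31 -3.47] mm 81
```

View pics/t5.png

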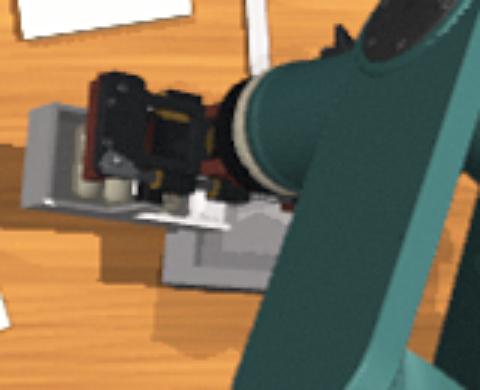

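View pics/s5.png

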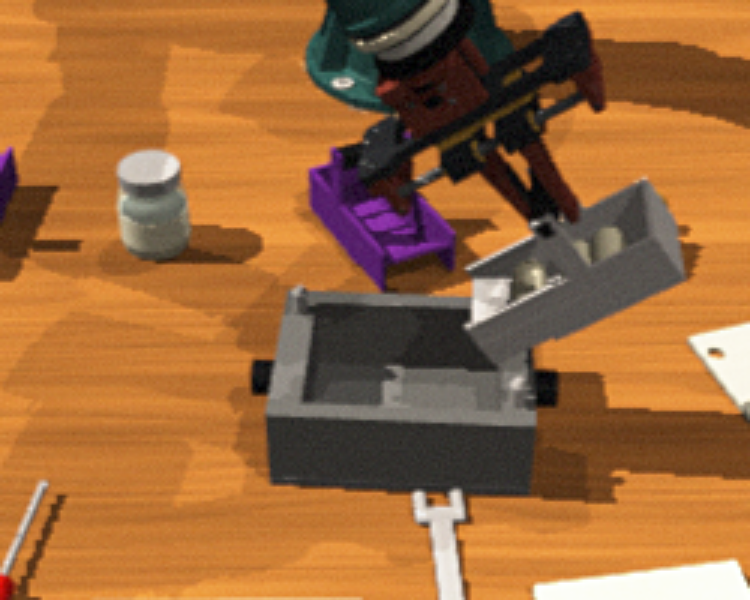

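The tub's lip (pixel ~(485,320) in the crop) is over the box's +y end, all three sticks still in. Now the slow tip.

Call:
apply_moves([
  [[-5,0,0,0.2,-0.8,-0.3,0],[-8,0,0,0.2,-1.2,-0.7,0],[-11,0,0,0.2,-1.7,-1.0,0],[-14,0,0,0.2,-2.1,-1.3,0],[-17,0,0,0.2,-2.6,-1.6,0],[-20,0,0,0.2,-3.1,-1.9,0],[-23,0,0,0.2,-3.6,-2.1,0],[-26,0,0,0.2,-4.1,-2.4,0],[-29,0,0,0.2,-4.7,-2.6,0],[-32,0,0,0.2,-5.3,-2.8,0],[-36,0,0,0.2,-6.0,-3.0,0],[-40,0,0,0.2,-6.8,-3.3,0]],
])

```text
t: 9.85
position: [0.5932, 0.0056, 0.2158]
orientation: [0.024, 0.794, 0.607, 0.023]
ft_force: [0.1, 0.1, -1.9]
opening: 0.0157
```

Call:
apply_moves([
  [[-3,0,0,0,-0.4,-0.4,0],[-3,0,0,0,-0.4,-0.4,0],[-3,0,0,0,-0.4,-0.4,0],[-3,0,0,0,-0.4,-0.4,0],[-3,0,0,0,-0.4,-0.4,0],[-3,0,0,0,-0.4,-0.4,0]],
])

```text
t: 10.45
position: [0.5917, 0.0005, 0.2124]
orientation: [0.025, 0.778, 0.628, 0.023]
ft_force: [0.3, 0.2, -2.7]
opening: 0.0156
```

```bash
python3 - <<'E'
from kin import *
from h import *
o=get_obs();print(o['joint_pos'].round(3),o['ft_force'],o['position'], np.degrees(np.arccos(-pose(o)[2,2])))
p,d=get_image("scene");a=cv2.resize(p[100:300,150:400],None,fx=3,fy=3);cv2.imwrite("pics/s6.png",a)
E
```

```text
[-0.656  0.825  1.565  0.986  1.788 -2.525] [ 0.26217772  0.23473714 -2.73241249] [5.91727289e-01 5.06202069e-04 2.12368892e-01] 77.8386609906254
```

View pics/s6.png

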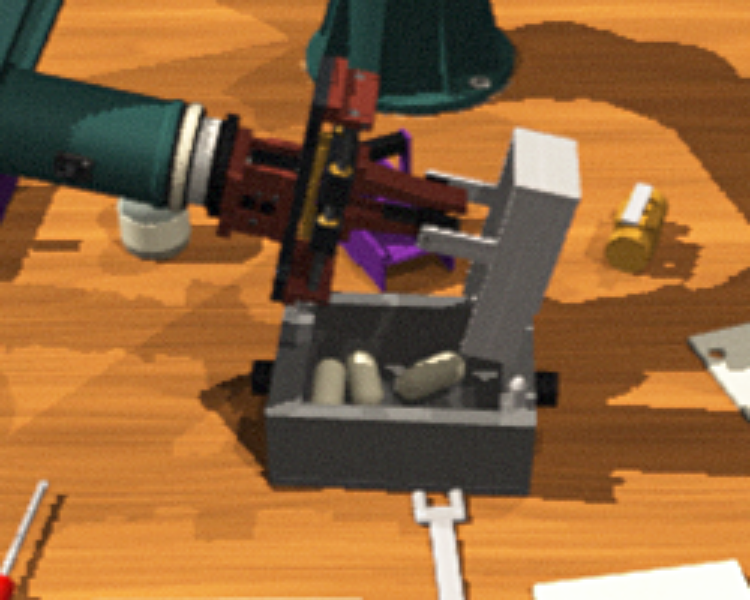

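```bash
python3 - <<'E'
from h import *
go(tilt(down(86),-60),[.595,.05,.26])
go(tilt(down(86),0),[.596,.10,.32])
E
```

```text
turn [17.85  0.03  0.27] shift cm [-0.02  5.72  3.85] mm 69
turn [77.85  0.17  0.23] shift cm [ 0.2  12.64  7.48] mm 147
```

Call:
apply_moves([
  [[4,0,0,0,1.5,1.0,0],[10,0,0,0,3.5,2.4,0],[18,0,0,0,5.7,3.9,0],[26,0,0,0,6.8,4.5,0],[34,0,0,0,7.9,5.0,0],[42,0,0,0,8.9,5.5,0],[50,0,0,0,9.9,6.0,0],[58,0,0,0,10.9,6.5,0],[66,0,0,0,11.8,7.0,0],[72,0,0,0,12.3,7.3,0],[77.8,0,0,0.2,12.6,7.5,0],[77.8,0,0,0.2,12.6,7.5,0]],
])

```text
t: 11.7
position: [0.595, 0.103, 0.3198]
orientation: [0.032, 0.999, 0.001, 0.002]
ft_force: [0.3, 0.5, -2.8]
opening: 0.0153
```

Call:
apply_moves([
  [[0,0,0,0,0,0,0],[0,0,0,0,0,0,0],[0,0,0,0,0,0,0],[0,0,0,0,0,0,0],[0,0,0,0,0,0,0],[0,0,0,0,0,0,0],[0,0,0,0,0,0,0],[0,0,0,0,0,0,0],[0,0,0,0,0,0,0],[0,0,0,0,0,0,0]],
])

```text
t: 12.7
position: [0.5961, 0.0998, 0.3191]
orientation: [0.035, 0.999, 0.001, 0.002]
ft_force: [-0.6, 0.5, -2.7]
opening: 0.0158
```

```bash
python3 - <<'E'
from h import *
o=get_obs();print(o['ft_force'],o['position'], np.degrees(np.arccos(-pose(o)[2,2])))
p,d=get_image("scene");a=cv2.resize(p[100:300,150:400],None,fx=3,fy=3);cv2.imwrite("pics/s7.png",a)
p,d=get_image("wrist");cv2.imwrite("pics/w7.png",p)
print(get_obs()['ft_force'])
go(down(2.1),[.555,-.308,.25])
E
```

```text
[-0.5786413   0.53488234 -2.73827975] [0.59609762 0.09983332 0.31914062] 0.23467644296488183
[ 0.11815467 -0.10863451 -2.68721031]
turn [2.400e-01 8.000e-02 8.394e+01] shift cm [  1.31 -40.98   6.83] mm 416
```

View pics/s7.png

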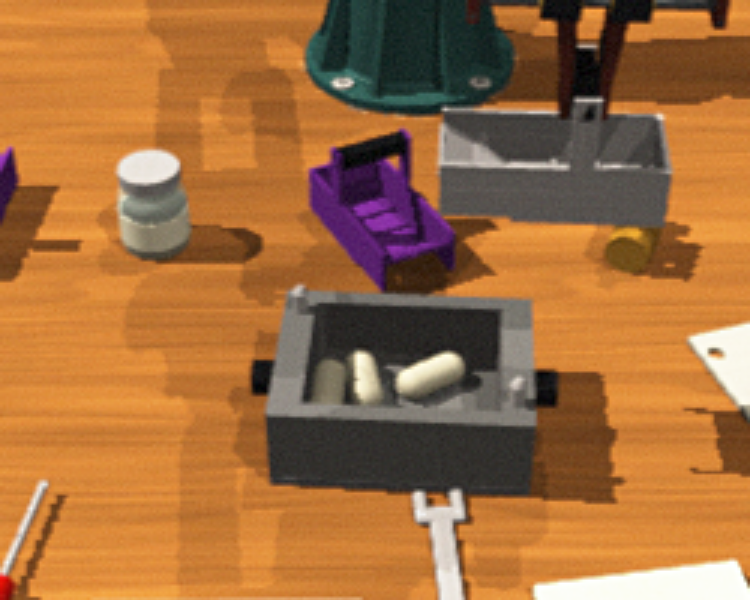

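View pics/w7.png

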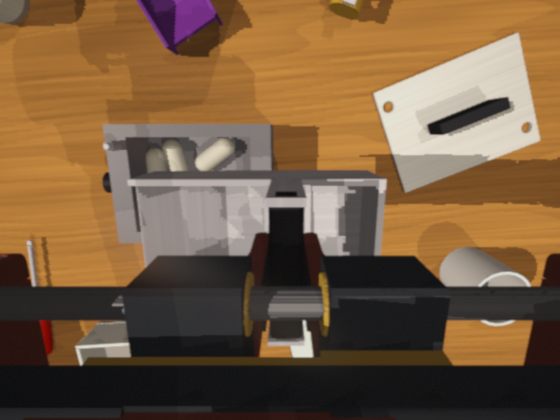

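Force fell from 6.0 N to 2.7 N (three sticks' worth), the tub is seen empty, and three sticks lie in the box at crop pixels (328,382), (366,378), (430,375). Carry the tub back to its spot.

Call:
apply_moves([
  [[0,0,4,0.1,-2,0.3,0],[0,0,11,0.2,-5.5,0.9,0],[0,0,19,0.3,-9.3,1.5,0],[0,0,27,0.4,-13.1,2.2,0],[0,0,35,0.5,-17,2.8,0],[0,0,43,0.7,-21,3.4,0],[0,0,51,0.8,-25,4.0,0],[0,0,59,0.9,-29,4.7,0],[0,0,67,1.0,-33,5.4,0],[0,0,74,1.2,-36.5,6.1,0],[0,0,80,1.3,-39.3,6.6,0],[0,0,84,1.3,-41,6.8,0]],
])

```text
t: 14.0
position: [0.5544, -0.3106, 0.2495]
orientation: [0.696, 0.718, 0.002, 0.001]
ft_force: [0.2, 0.5, -2.4]
opening: 0.0155
```

Call:
apply_moves([
  [[0,0,0,0,0,0,0],[0,0,0,0,0,0,0],[0,0,0,0,0,0,0]],
])

```text
t: 14.3
position: [0.5552, -0.3072, 0.2505]
orientation: [0.694, 0.72, 0.002, 0.001]
ft_force: [-0.8, 0.6, -2.6]
opening: 0.0156
```

```bash
python3 - <<'E'
from h import *
go(down(2.1),[.5535,-.311,.091])
E
```

```text
turn [ 0.23 -0.12  0.05] shift cm [-0.41 -0.25 15.94] mm 160
```

Call:
apply_moves([
  [[0.2,0,0,-0.4,-0.2,4,0],[0.2,0,0,-0.4,-0.2,8,0],[0.2,0,0,-0.4,-0.2,11.5,0],[0.2,0,0,-0.4,-0.2,14,0],[0.2,0,0,-0.4,-0.2,15,0],[0.2,0,0,-0.4,-0.2,15.5,0],[0.2,0,0,-0.4,-0.2,15.5,0],[0.2,0,0,-0.4,-0.2,15.5,0]],
])

```text
t: 15.1
position: [0.5549, -0.3125, 0.0968]
orientation: [0.694, 0.72, 0.001, 0.001]
ft_force: [-0.2, -0.3, -2.4]
opening: 0.0154
```

Call:
apply_moves([
  [[0,0,0,0,0,0.1,0],[0,0,0,0,0,0.2,0],[0,0,0,0,0,0.3,0],[0,0,0,0,0,0.3,0]],
])

```text
t: 15.5
position: [0.5537, -0.3121, 0.0924]
orientation: [0.694, 0.72, 0.001, -0.0]
ft_force: [-0.5, 0.7, -3.4]
opening: 0.0156
```

Call:
apply_moves([
  [[0,0,0,0,0,0.1,0],[0,0,0,0,0,0.1,0],[0,0,0,0,0,0.2,0],[0,0,0,0,0,0.2,0],[0,0,0,0,0,0.2,0]],
])

```text
t: 16.0
position: [0.5537, -0.312, 0.0902]
orientation: [0.694, 0.72, 0.001, -0.001]
ft_force: [0.6, 0.0, -2.3]
opening: 0.0161
```

Call:
apply_moves([
  [[0,0,0,0,0,0.1,0],[0,0,0,0,0,0.1,0],[0,0,0,0,0,0.1,0],[0,0,0,0,0,0.1,0]],
])

```text
t: 16.4
position: [0.5538, -0.3119, 0.0899]
orientation: [0.694, 0.72, 0.001, -0.0]
ft_force: [-1.8, 2.6, 4.9]
opening: 0.0153
```

Contact (force turned to +4.9 N). Release, opening slowly.

Call:
apply_moves([
  [[0,0,0,0,0,0,0.3],[0,0,0,0,0,0,0.3],[0,0,0,0,0,0,0.5],[0,0,0,0,0,0,0.7],[0,0,0,0,0,0,1],[0,0,0,0,0,0,1],[0,0,0,0,0,0,1],[0,0,0,0,0,0,1],[0,0,0,0,0,0,1]],
])

```text
t: 17.3
position: [0.5538, -0.3121, 0.0892]
orientation: [0.694, 0.72, 0.001, -0.0]
ft_force: [0.5, 0.1, -0.1]
opening: 0.0788
```

```bash
python3 - <<'E'
from h import *
go(down(14),[.59,-.0,.30])
E
```

```text
turn [  0.03  -0.09 -11.97] shift cm [ 31.09   4.74 -21.03] mm 378
```

Call:
apply_moves([
  [[0,0,0,0,0,-2,1],[0,0,0,0,0,-6,1],[0,0,0,0,0,-11,1],[0,0,0,0,0,-16,1],[0,0,-4,5,0.8,-18,1],[0,0,-8,10,1.6,-19,1],[0,0,-12,15,2.4,-20,1],[0,0,-12,20,3.2,-21,1],[0,0,-12,25,4,-21,1],[0,0,-12,29,4.6,-21,1],[0,0,-12,29,4.6,-21,1],[0,0,-12,29,4.6,-21,1]],
])

```text
t: 18.5
position: [0.5893, -0.0199, 0.2998]
orientation: [0.614, 0.789, 0.0, -0.0]
ft_force: [-0.3, 0.2, 0.3]
opening: 0.0876
```

Call:
apply_moves([
  [[0,0,0,0,0,0,1],[0,0,0,0,0,0,1],[0,0,0,0,0,0,1]],
])

```text
t: 18.8
position: [0.5893, -0.0224, 0.2996]
orientation: [0.616, 0.788, 0.001, -0.0]
ft_force: [0.6, -0.5, -0.2]
opening: 0.0875
```

```bash
python3 - <<'E'
from h import *
T=pose();print(T[:3,3])
p,d=get_image("wrist");cv2.imwrite("pics/w8.png",p);np.save("w8.npy",d);np.save("T8.npy",T)
p,d=get_image("scene");cv2.imwrite("pics/s8.png",p)
E
```

```text
[ 0.58930357 -0.02241698  0.29960145]
```

View pics/w8.png

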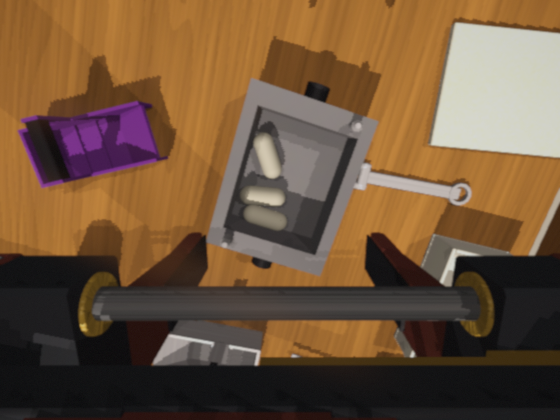

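View pics/s8.png

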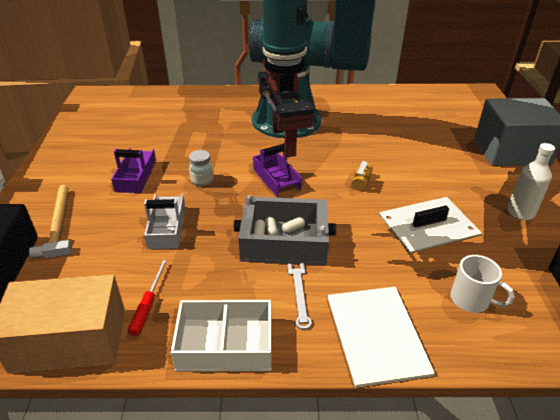

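```bash
python3 - <<'E'
from h import *
p=cv2.imread("pics/w8.png");T=np.load("T8.npy");d=np.load("w8.npy");W=world("wrist",d,T);z=W[...,2]
m=np.zeros(z.shape,bool);m[70:285,200:385]=((abs(z-.075)<.006)&(p.max(2)>60))[70:285,200:385]
mm,r,c=rect(m);q=W[mm];print("rim z",np.median(q[:,2]),mm.sum(),cv2.minAreaRect(ray("wrist",c[:,0],.075,T)[:,:2].astype(np.float32)))
# pins: high points
for (u,v) in((357,126),(227,237)):
    s=W[v-14:v+14,u-14:u+14].reshape(-1,3);k=s[(s[:,2]>.085)&(s[:,2]<.11)];print(len(k),k.mean(0) if len(k) else '', k.max(0) if len(k) else '')
    ok=np.argwhere((z[v-14:v+14,u-14:u+14]>.092)&(z[v-14:v+14,u-14:u+14]<.11))
    if len(ok): 
        cc=ok.mean(0)[::-1]+[u-14,v-14];print(" px",cc,ray("wrist",cc,.098,T))
a=cv2.resize(p[70:290,190:400],None,fx=3,fy=2.7);cv2.imwrite("pics/c8.png",a)
# sticks max height
s=z[130:235,240:290];print("stick max z",np.percentile(s[(s<.07)],99))
E
```

```text
rim z 0.0756316397626147 8600 ((0.5899837017059326, -0.019468791782855988), (0.20043310523033142, 0.15028433501720428), 86.02487182617188)
121 [0.64468383 0.06315133 0.09523168] [0.65190281 0.06920112 0.10001758]
 px [356.25471698 125.36792453] [[0.64479675 0.06316356 0.098     ]]
102 [ 0.53470223 -0.10005682  0.09484663] [ 0.5400653  -0.0952858   0.10024653]
 px [224.72839506 242.54320988] [[ 0.53457896 -0.10000602  0.098     ]]
stick max z 0.06354665950902878
```

View pics/c8.png

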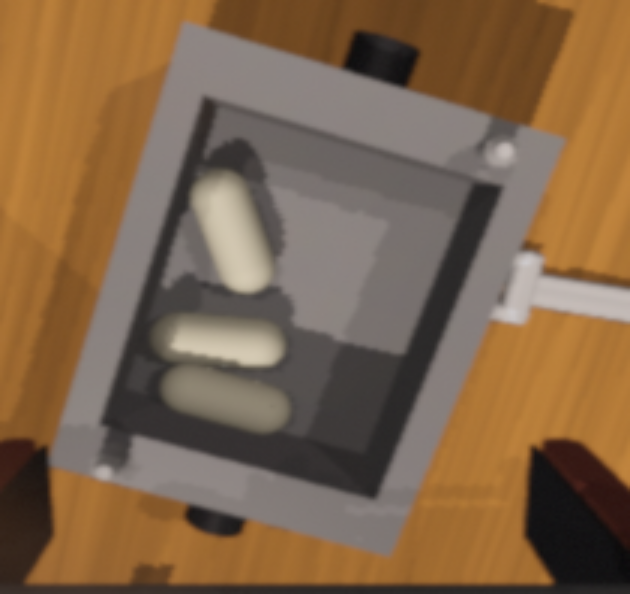

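The sticks lie flat in the box well below the rim; pins at (357,125) and (225,242). I'll take a second view turned by 90° to calibrate out the wrist camera's offset.

Call:
apply_moves([
  [[0,0,8.5,0,0,0,1],[0,0,17,0,0,0,1],[0,0,25.5,0,0,0,1],[0,0,34,0,0,0,1],[0,0,42.5,0,0,0,1],[0,0,51,0,0,0,1],[0,0,59.5,0,0,0,1],[0,0,68,0,0,0,1],[0,0,76,0,0,0,1],[0,0,84,0,0,0,1],[0,0,90,0,0,0,1],[0,0,90,0,0,0,1]],
])

```text
t: 20.1
position: [0.5894, -0.0215, 0.2997]
orientation: [0.993, 0.121, 0.0, -0.001]
ft_force: [-0.4, 0.6, -0.6]
opening: 0.0876
```

Call:
apply_moves([
  [[0,0,0,0,0,0,1],[0,0,0,0,0,0,1],[0,0,0,0,0,0,1]],
])

```text
t: 20.4
position: [0.5894, -0.021, 0.2997]
orientation: [0.992, 0.123, 0.0, -0.001]
ft_force: [0.3, 1.7, -0.1]
opening: 0.0877
```

```bash
python3 - <<'E'
from h import *
T=pose();print(T[:3,3])
p,d=get_image("wrist");cv2.imwrite("pics/w9.png",p);np.save("w9.npy",d);np.save("T9.npy",T)
W=world("wrist",d,T);z=W[...,2]
near=np.hypot(W[...,0]-.59,W[...,1]+.018)<.135
m=near&(abs(z-.075)<.006)&(p.max(2)>60)
mm,r,c=rect(m);q=W[mm];r2=cv2.minAreaRect(ray("wrist",c[:,0],.075,T)[:,:2].astype(np.float32));print("rim z",np.median(q[:,2]),mm.sum(),r2)
m=near&(z>.09)&(z<.106);k=cv2.connectedComponentsWithStats(m.astype(np.uint8))
for i in range(1,k[0]):
    if k[2][i,4]>20: print(k[2][i,4],k[3][i],ray("wrist",k[3][i],.098,T))
E
```

```text
[ 0.58938097 -0.02101104  0.29972423]
rim z 0.07565656237597157 8662 ((0.5903140306472778, -0.01886819303035736), (0.20037728548049927, 0.15030278265476227), 86.01460266113281)
107 [221.57009346 119.96261682] [[0.64638381 0.0627991  0.098     ]]
85 [339.70588235 249.34117647] [[ 0.5365321  -0.09993803  0.098     ]]
```

View pics/w9.png

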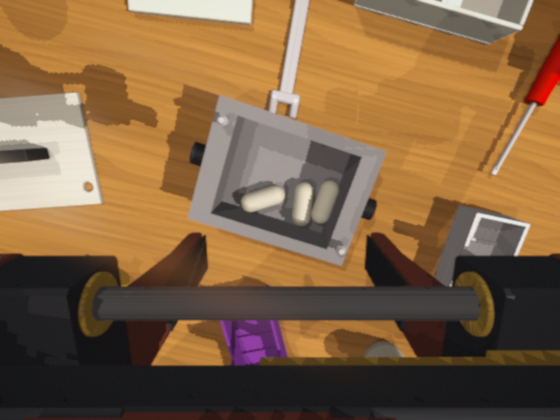

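```bash
python3 - <<'E'
from h import *
go(down(18),[.531,.345,.25])
E
```

```text
turn [-4.000e-02 -1.000e-01 -9.391e+01] shift cm [  3.24 -36.91   5.03] mm 374
```

Call:
apply_moves([
  [[0,0,-8.5,0.3,-3,0,1],[0,0,-17,0.6,-6.5,1,1],[0,0,-25.5,0.9,-10,2,1],[0,0,-34,1.2,-13.5,3,1],[0,0,-42.5,1.5,-17,4,1],[0,0,-51,1.8,-20.5,5,1],[0,0,-59.5,2.1,-24,5,1],[0,0,-68,2.4,-27.5,5,1],[0,0,-76.5,2.7,-31,5,1],[0,0,-85,3,-34,5,1],[0,0,-93.9,3.2,-36.9,5,1],[0,0,-93.9,3.2,-36.9,5,1]],
])

```text
t: 21.65
position: [0.5301, 0.3482, 0.2502]
orientation: [0.585, 0.811, 0.001, -0.001]
ft_force: [0.6, -0.9, -0.1]
opening: 0.0881
```

Call:
apply_moves([
  [[0,0,0,0,0,0,1],[0,0,0,0,0,0,1],[0,0,0,0,0,0,1]],
])

```text
t: 21.95
position: [0.5313, 0.3437, 0.2503]
orientation: [0.589, 0.808, 0.001, -0.0]
ft_force: [0.2, 1.4, 0.3]
opening: 0.0882
```

```bash
python3 - <<'E'
from h import *
T=pose();print(T[:3,3])
p,d=get_image("wrist");cv2.imwrite("pics/w10.png",p);np.save("w10.npy",d);np.save("T10.npy",T)
W=world("wrist",d,T);z=W[...,2];hsv=cv2.cvtColor(p,cv2.COLOR_BGR2HSV)
near=np.hypot(W[...,0]-.531,W[...,1]-.345)<.14
m=near&(z>.001)&(hsv[...,1]<60)&(z<.012)&(p.min(2)>60)
mm,r,c=rect(m);q=W[mm];r2=cv2.minAreaRect(ray("wrist",c[:,0],.006,T)[:,:2].astype(np.float32));print("plate z",np.median(q[:,2]),mm.sum(),r2)
m=near&(z>.038)&(z<.06);mm,r,c=rect(m);r2=cv2.minAreaRect(ray("wrist",c[:,0],.046,T)[:,:2].astype(np.float32));print("rib",np.median(z[mm]),mm.sum(),r2)
E
```

```text
[0.53127404 0.34371371 0.25034005]
plate z 0.006685373802669925 17891 ((0.5299602746963501, 0.3454631268978119), (0.1511635035276413, 0.20054355263710022), 18.117807388305664)
rib 0.04655514783268361 1106 ((0.5292576551437378, 0.3458485007286072), (0.01534480880945921, 0.08883348107337952), 18.01428985595703)
```

View pics/w10.png

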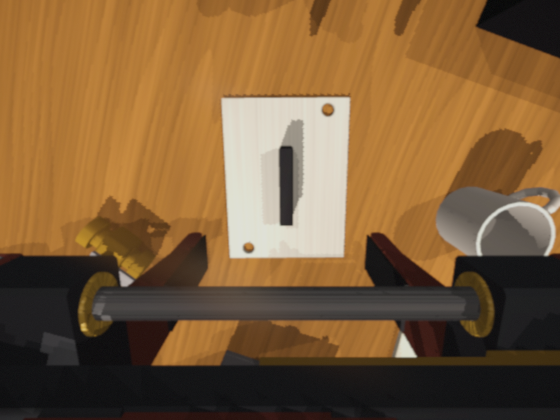

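```bash
python3 - <<'E'
from h import *
d=np.load("top0.npy");W=world("top",d);m=(np.hypot(W[...,0]-.69,W[...,1]-.36)<.12)&(W[...,2]>.03);q=W[m];print(len(q),q.min(0),q.max(0),np.percentile(q[:,2],[50,95,99]))
go(down(18.07),[.5298,.3456,.035])
E
```

```text
755 [0.72797359 0.3347821  0.03003161] [0.80745564 0.41523404 0.09476176] [0.06715838 0.09067977 0.09251674]
turn [ 0.04 -0.07 -0.26] shift cm [ 0.19 -0.1  21.54] mm 215
```

Call:
apply_moves([
  [[0,0,-0.3,0.2,-0.1,5,1],[0,0,-0.3,0.2,-0.1,10,1],[0,0,-0.3,0.2,-0.1,15,1],[0,0,-0.3,0.2,-0.1,18,1],[0,0,-0.3,0.2,-0.1,20,1],[0,0,-0.3,0.2,-0.1,20.5,1],[0,0,-0.3,0.2,-0.1,20.5,1],[0,0,-0.3,0.2,-0.1,20.5,1]],
])

```text
t: 22.8
position: [0.5306, 0.347, 0.0466]
orientation: [0.586, 0.81, 0.002, 0.0]
ft_force: [0.1, -0.3, 0.1]
opening: 0.0879
```

```bash
python3 - <<'E'
from h import *
p,d=get_image("wrist");cv2.imwrite("pics/w11.png",p)
go(down(18.07),[.5298,.3456,.035])
E
```

```text
turn [ 0.2  -0.11  0.14] shift cm [-0.13 -0.14  1.19] mm 12
```

View pics/w11.png

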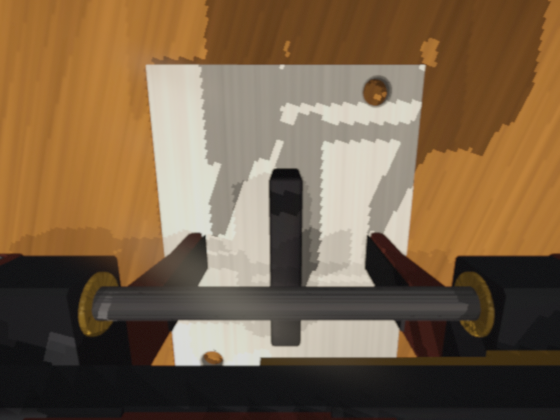

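Rib at (286,255) is centred between the jaws (206 and 368). Go down the last 12 mm and close.

Call:
apply_moves([
  [[0.2,0,0.1,-0.1,-0.1,0.6,1],[0.2,0,0.1,-0.1,-0.1,1.1,1],[0.2,0,0.1,-0.1,-0.1,1.1,0.5],[0.2,0,0.1,-0.1,-0.1,1.1,0.2],[0.2,0,0.1,-0.1,-0.1,1.1,0],[0.2,0,0.1,-0.1,-0.1,1.1,0],[0.2,0,0.1,-0.1,-0.1,1.1,0],[0.2,0,0.1,-0.1,-0.1,1.1,0],[0.2,0,0.1,-0.1,-0.1,1.1,0],[0.2,0,0.1,-0.1,-0.1,1.1,0],[0.2,0,0.1,-0.1,-0.1,1.1,0],[0.2,0,0.1,-0.1,-0.1,1.1,0]],
], grip_force=60)

```text
t: 24.05
position: [0.5292, 0.3457, 0.0344]
orientation: [0.587, 0.81, -0.0, -0.001]
ft_force: [0.7, -0.8, -1.1]
opening: 0.0158
```

Call:
apply_moves([
  [[0,0,0,0,0,0,0],[0,0,0,0,0,0,0],[0,0,0,0,0,0,0],[0,0,0,0,0,0,0],[0,0,0,0,0,0,0]],
])

```text
t: 24.55
position: [0.5291, 0.3457, 0.0344]
orientation: [0.587, 0.81, -0.0, -0.001]
ft_force: [2.1, 0.3, -0.8]
opening: 0.0159
```

```bash
python3 - <<'E'
from h import *
o=get_obs();T=pose(o);print(T[:3,3],np.degrees(np.arctan2(T[1,1],T[0,1])),o['opening'],"cover in tool",T[:3,:3].T@(np.array([.5298,.3456,0])-T[:3,3]))
E
```

```text
[0.52913312 0.3456962  0.0343749 ] 18.132754978799557 0.015866213812126342 cover in tool [-0.00035172  0.000677    0.03437303]
```

Call:
apply_moves([
  [[0,0,0,0,0,-0.5,0],[0,0,0,0,0,-1.5,0],[0,0,0,0,0,-3,0],[0,0,0,0,0,-6,0],[0,0,0,0,0,-9,0],[0,0,0,0,0,-12,0],[0,0,0,0,0,-14.5,0],[0,0,0,0,0,-15.5,0],[0,0,0,0,0,-15.5,0],[0,0,0,0,0,-15.5,0]],
])

```text
t: 25.55
position: [0.5285, 0.3451, 0.1886]
orientation: [0.587, 0.81, -0.001, -0.002]
ft_force: [-0.0, -0.2, -4.0]
opening: 0.0159
```

```bash
python3 - <<'E'
from h import *
o=get_obs();print(o['ft_force'],o['moment'],o['position'])
go(down(-3.98),[.5902,-.0187,.19])
E
```

```text
[-0.01433717 -0.23177101 -4.00303753] [-0.05382674  0.04224623 -0.04202049] [0.52851818 0.34510185 0.18861081]
turn [-2.500e-01 -2.000e-02  2.212e+01] shift cm [-36.49  -5.46  -0.16] mm 369
```

Call:
apply_moves([
  [[0,0,1,-1.5,-0.2,-0.2,0],[0,0,3.5,-5,-0.8,-0.2,0],[0,0,6,-9,-1.4,-0.2,0],[0,0,8.5,-13,-2,-0.2,0],[0,0,11,-17,-2.6,-0.2,0],[0,0,13.5,-21,-3.2,-0.2,0],[0,0,16,-25,-3.8,-0.2,0],[0,0,18.5,-29,-4.4,-0.2,0],[-0.1,0,20.5,-32.5,-4.9,-0.2,0],[-0.2,0,21.5,-35,-5.3,-0.2,0],[-0.2,0,22.1,-36.5,-5.5,-0.2,0],[-0.2,0,22.1,-36.5,-5.5,-0.2,0]],
])

```text
t: 26.75
position: [0.5902, -0.0207, 0.19]
orientation: [0.732, 0.681, -0.0, -0.001]
ft_force: [0.3, 0.4, -3.7]
opening: 0.0156
```

Call:
apply_moves([
  [[0,0,0,0,0,0,0],[0,0,0,0,0,0,0],[0,0,0,0,0,0,0],[0,0,0,0,0,0,0]],
])

```text
t: 27.15
position: [0.5904, -0.0175, 0.1909]
orientation: [0.731, 0.683, 0.0, -0.0]
ft_force: [-0.5, -0.4, -3.6]
opening: 0.0154
```

```bash
python3 - <<'E'
from h import *
o=get_obs();print(o['ft_force'],o['position'],R.from_matrix(pose()[:3,:3].T@down(-3.98)).as_rotvec(degrees=True))
T=pose();p,d=get_image("wrist");cv2.imwrite("pics/w12.png",p);np.save("w12.npy",d);np.save("T12.npy",T)
W=world("wrist",d,T);z=W[...,2];mm=(z>.148)&(z<.175)&(np.hypot(W[...,0]-.59,W[...,1]+.019)<.14)
q=W[mm];A=np.c_[q[:,:2]-[.59,-.019],np.ones(len(q))];print("plate plane",np.linalg.lstsq(A,q[:,2],rcond=None)[0],len(q))
go(down(-3.98),[.5902,-.0187,.145])
E
```

```text
[-0.50481187 -0.40193109 -3.61144612] [ 0.59044216 -0.01747541  0.19093788] [ 0.00648626 -0.06336855  0.09708568]
plate plane [-0.00046283 -0.00266824  0.16338376] 51383
turn [ 0.02 -0.06  0.08] shift cm [-0.11 -0.03  4.6 ] mm 46
```

View pics/w12.png

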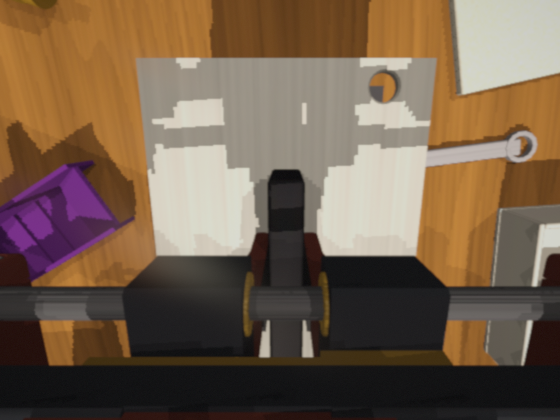

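Call:
apply_moves([
  [[0,0,0.1,-0.1,0,1,0],[0,0,0.1,-0.1,0,2.5,0],[0,0,0.1,-0.1,0,4,0],[0,0,0.1,-0.1,0,4.8,0],[0,0,0.1,-0.1,0,5.1,0],[0,0,0.1,-0.1,0,5.1,0],[0,0,0.1,-0.1,0,5.1,0],[0,0,0.1,-0.1,0,5.1,0]],
])

```text
t: 28.0
position: [0.5912, -0.0195, 0.1406]
orientation: [0.732, 0.682, 0.001, 0.0]
ft_force: [-0.5, -0.4, -3.4]
opening: 0.0156
```

```bash
python3 - <<'E'
from h import *
T=pose();p,d=get_image("wrist");np.save("w13.npy",d);np.save("T13.npy",T);cv2.imwrite("pics/w13.png",p)
cv2.imwrite("pics/c13.png",cv2.resize(p[50:125,340:430],None,fx=7,fy=7,interpolation=cv2.INTER_CUBIC))
s,d2=get_image("scene");cv2.imwrite("pics/s13.png",cv2.resize(s[150:290,200:380],None,fx=4,fy=4,interpolation=cv2.INTER_CUBIC))
a=np.radians(-3.98);Rb=np.array([[np.cos(a),-np.sin(a)],[np.sin(a),np.cos(a)]])
print(T[:3,3],"expected pin",Rb@[.05,.0865]+[.5902,-.0190])
W=world("wrist",d,T);z=W[...,2]
zt=np.median(z[70:150,200:250]);print("plate top",zt)
gray=p[50:125,340:430].min(2)
hole=(z[50:125,340:430]<zt-.004)&(np.hypot(W[50:125,340:430,0]-.646,W[50:125,340:430,1]-.064)<.03)
mm,r,c=rect(hole);c=c[:,0]+[340,50];(e)=cv2.fitEllipse(c.astype(np.float32));print("hole ellipse",e,ray("wrist",e[0],zt,T))
pin=(z>.085)&(z<zt-.003);pin[:50]=0;pin[125:]=0;pin[:,:340]=0;pin[:,430:]=0
print("pin px",pin.sum(), W[pin].mean(0) if pin.any() else '')
go(down(-3.98),[.5902,-.0187,.139])
E
```

```text
[ 0.59115158 -0.01953824  0.14061866] expected pin [0.64608323 0.06382098]
plate top 0.11280736843967037
hole ellipse ((382.1106872558594, 86.98839569091797), (25.96926498413086, 29.41524314880371), 12.29576587677002) [[0.64610395 0.06258027 0.11280737]]
pin px 299 [0.648198   0.06398972 0.09967825]
turn [ 0.08 -0.05 -0.09] shift cm [ 0.08 -0.09  0.15] mm 2
```

View pics/c13.png

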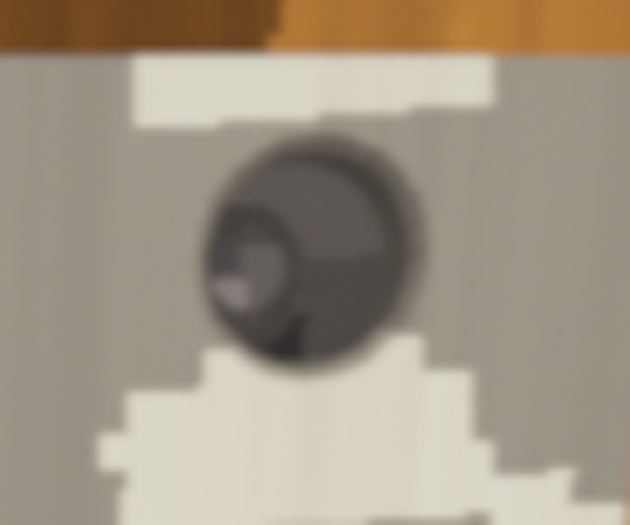

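View pics/s13.png

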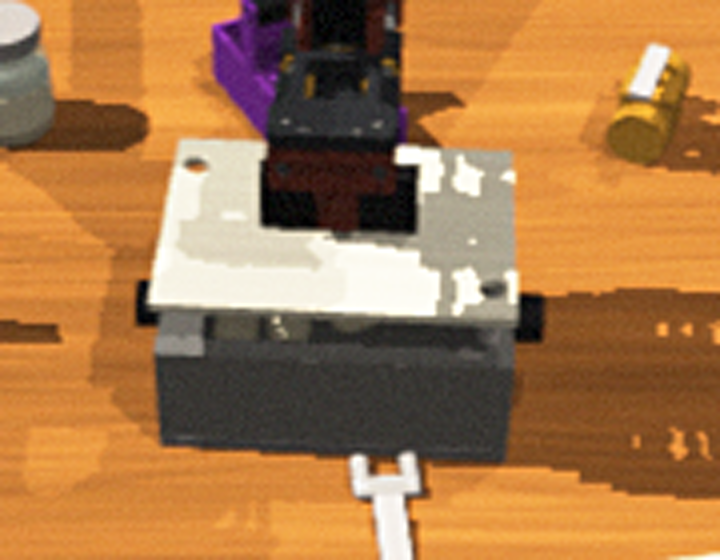

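```bash
python3 - <<'E'
from h import *
T=np.load("T13.npy")
for c in((240,270),(255,265),(245,268)): 
    uv=(c[0]/7+340-.43,c[1]/7+50-.43)
    for zz in (.098,.094): print(c,uv,zz,ray("wrist",uv,zz,T)[0,:2])
# detect circles
p=cv2.imread("pics/w13.png")[70:105,362:402];g=cv2.cvtColor(p,cv2.COLOR_BGR2GRAY);g=cv2.resize(g,None,fx=16,fy=16,interpolation=cv2.INTER_CUBIC)
g=cv2.convertScaleAbs(g,alpha=1.9,beta=-60);cv2.imwrite("pics/c14.png",g)
E
```

```text
(240, 270) (373.85571428571427, 88.14142857142856) 0.098 [0.64598709 0.06387303]
(240, 270) (373.85571428571427, 88.14142857142856) 0.094 [0.64708876 0.06429026]
(255, 265) (375.99857142857144, 87.42714285714285) 0.098 [0.64717295 0.06416092]
(255, 265) (375.99857142857144, 87.42714285714285) 0.094 [0.64830049 0.06458443]
(245, 268) (374.57, 87.85571428571427) 0.098 [0.6463826 0.0639939]
(245, 268) (374.57, 87.85571428571427) 0.094 [0.6474929  0.06441377]
```

View pics/c14.png

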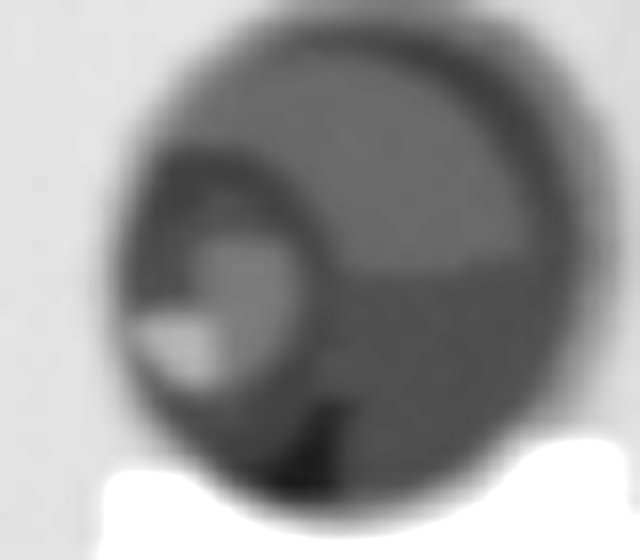

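Call:
apply_moves([
  [[0,0,0,0.1,-0.05,0.2,0],[0,0,0,0.1,-0.05,0.4,0],[0,0,0,0.1,-0.05,0.4,0],[0,0,0,0.1,-0.05,0.4,0]],
])

```text
t: 28.5
position: [0.59, -0.0184, 0.1358]
orientation: [0.732, 0.682, 0.0, -0.0]
ft_force: [-0.1, -0.2, -4.2]
opening: 0.0156
```

```bash
python3 - <<'E'
from h import *
T=pose();p,d=get_image("wrist");cv2.imwrite("pics/c15.png",cv2.resize(p[50:125,340:430],None,fx=7,fy=7,interpolation=cv2.INTER_CUBIC))
print(T[:3,3],get_obs()['ft_force']);go(down(-3.98),[.5905,-.0187,.130])
E
```

```text
[ 0.59000704 -0.01839731  0.13580452] [ 0.24553365  0.22384158 -2.75264815]
turn [ 0.01 -0.06 -0.08] shift cm [-0.03  0.04  0.59] mm 6
```

View pics/c15.png

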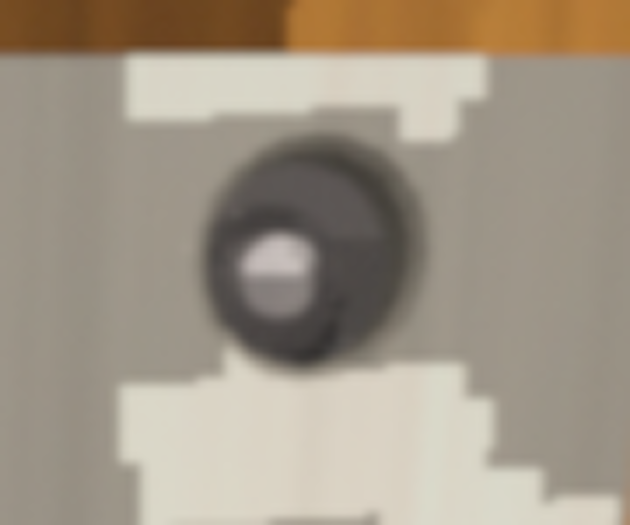

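```bash
python3 - <<'E'
from h import *
T=pose()
c=lambda x,y:(x/7+340-.43,y/7+50-.43)
print("pin",ray("wrist",c(277,275),.098,T)[0],"hole",ray("wrist",c(314,250),.1074,T)[0],ray("wrist",c(311,252),.1074,T)[0])
E
```

```text
pin [0.64639996 0.06393731 0.098     ] hole [0.64636613 0.0645105  0.1074    ] [0.64614857 0.06438896 0.1074    ]
```

Hole and pin agree within about 0.5 mm ((.6463,.0644) vs (.6464,.0639)). Lower gently.

Call:
apply_moves([
  [[0,0,0,-0.03,0.03,0.2,0],[0,0,0,-0.03,0.03,0.4,0],[0,0,0,-0.03,0.03,0.6,0],[0,0,0,-0.03,0.03,0.8,0],[0,0,0,-0.03,0.03,1.0,0],[0,0,0,-0.03,0.03,1.2,0],[0,0,0,-0.03,0.03,1.2,0],[0,0,0,-0.03,0.03,1.2,0]],
])

```text
t: 29.35
position: [0.5904, -0.0187, 0.1239]
orientation: [0.732, 0.682, 0.0, -0.0]
ft_force: [-0.0, 0.6, -4.2]
opening: 0.0158
```

Call:
apply_moves([
  [[0,0,0,0,0,0.2,0],[0,0,0,0,0,0.4,0],[0,0,0,0,0,0.6,0],[0,0,0,0,0,0.8,0],[0,0,0,0,0,1.0,0],[0,0,0,0,0,1.2,0],[0,0,0,0,0,1.3,0],[0,0,0,0,0,1.3,0],[0,0,0,0,0,1.3,0]],
])

```text
t: 30.25
position: [0.5905, -0.0187, 0.1109]
orientation: [0.732, 0.682, 0.0, -0.0]
ft_force: [0.5, -0.6, -3.9]
opening: 0.0157
```

Call:
apply_moves([
  [[0,0,0,0,0,0.05,0],[0,0,0,0,0,0.1,0],[0,0,0,0,0,0.15,0],[0,0,0,0,0,0.15,0],[0,0,0,0,0,0.15,0]],
])

```text
t: 30.75
position: [0.5905, -0.0187, 0.1095]
orientation: [0.732, 0.682, 0.0, -0.0]
ft_force: [0.8, -0.3, -3.4]
opening: 0.0157
```

Call:
apply_moves([
  [[0,0,0,0,0,0.05,0],[0,0,0,0,0,0.1,0],[0,0,0,0,0,0.1,0],[0,0,0,0,0,0.1,0]],
])

```text
t: 31.15
position: [0.5905, -0.0187, 0.1093]
orientation: [0.732, 0.682, 0.001, -0.0]
ft_force: [-1.5, 0.8, 6.0]
opening: 0.0158
```

Seated (force now +6 N upward). Release and retreat straight up.

Call:
apply_moves([
  [[0,0,0,0,0,0,0.2],[0,0,0,0,0,0,0.3],[0,0,0,0,0,0,0.5],[0,0,0,0,0,0,0.8],[0,0,0,0,0,0,0.8],[0,0,0,0,0,0,0.8],[0,0,0,0,0,0,0.8]],
])

```text
t: 31.85
position: [0.5904, -0.0187, 0.1084]
orientation: [0.732, 0.682, 0.0, -0.0]
ft_force: [-0.6, -0.0, -0.9]
opening: 0.062
```

Call:
apply_moves([
  [[0,0,0,0,0,-0.5,0.8],[0,0,0,0,0,-2,0.8],[0,0,0,0,0,-5,0.8],[0,0,0,0,0,-9,0.8],[0,0,0,0,0,-13,0.8],[0,0,0,0,0,-17,0.8],[0,0,0,0,0,-19,0.8],[0,0,0,0,0,-19,0.8],[0,0,0,0,0,-19,0.8],[0,0,0,0,0,-19,0.8]],
])

```text
t: 32.85
position: [0.5893, -0.0187, 0.2967]
orientation: [0.732, 0.682, -0.001, -0.001]
ft_force: [0.1, -0.4, -0.4]
opening: 0.0705
```

```bash
python3 - <<'E'
from h import *
T=pose();p,d=get_image("wrist");cv2.imwrite("pics/w16.png",p)
W=world("wrist",d,T);z=W[...,2]
near=np.hypot(W[...,0]-.59,W[...,1]+.018)<.135
m=near&(abs(z-.081)<.006)&(p.min(2)>60)
mm,r,c=rect(m);q=W[mm];print("plate z",np.median(q[:,2]),cv2.minAreaRect(ray("wrist",c[:,0],.081,T)[:,:2].astype(np.float32)))
A=np.c_[q[:,:2]-[.59,-.019],np.ones(len(q))];print("plane",np.linalg.lstsq(A,q[:,2],rcond=None)[0])
s,_=get_image("scene");cv2.imwrite("pics/s16.png",s)
o=get_obs();print(o['t'],o['ft_force'],o['opening'])
E
```

```text
plate z 0.0816969565901356 ((0.589783787727356, -0.01885748654603958), (0.19942130148410797, 0.1502905637025833), 85.87963104248047)
plane [-0.00053733 -0.00129712  0.0816949 ]
32.95 [ 0.61642254  0.62865446 -0.47712553] 0.07021959498384639
```

View pics/w16.png

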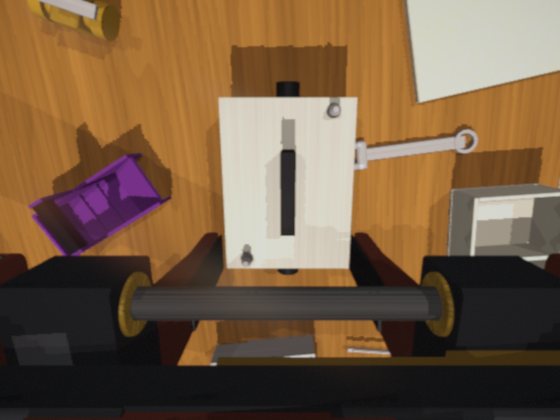

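View pics/s16.png

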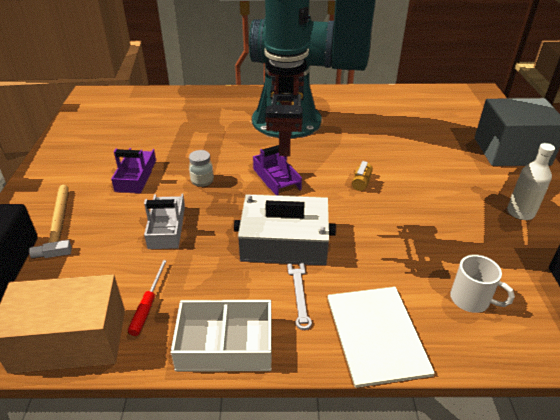

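The cover lies flush. Both pins stand through the holes at (334,110) and (247,257), the plate's top is at z = 0.0817 and it is level to about 0.001 rad. The tub stands upright at (165,222), and the wrench, jar and valve look unmoved.

```bash
python3 -c "
from rig import order
print(order.job_done())"
```

```text
the job is handed in; nothing more can be done
None
```

The job is done and handed in at about 33 s of the 72 s allowed. The hand-in gave no verdict.

- **Pouring:** I lifted the steel tub by its handle and tipped it to about 78° along the box's y axis, because the wrist range ruled out pouring towards the robot. I then held it upright for over a second. The load fell from 6.0 N to 2.7 N, and the cameras showed the tub empty and three sticks in the box, so no second tip was needed.
- **Tub:** It is back on its original spot, set down until it touched the bench, and released. The last picture shows it standing upright.
- **Cover:** It went over both pins without resistance and was released once it touched the rim. The last check put its centre within 1 mm of the measured box centre and its turn within about 0.15° of the box. Its top was at z = 0.0817 m, against 0.081 m if perfectly flush, with a tilt of about 0.001 rad.
- **Bystanders and disagreements:** In the last scene picture the wrench, jar and valve look unmoved; I did not measure their positions. No check failed. The one disagreement was between the top and wrist cameras on the box centre, by about 2 mm. I used the wrist values, confirmed from a second view turned by 90° and by sighting a pin through its hole.

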